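# File the spare wall hook on the lever-arch board

### The job

Open the rings of the lever-arch board by lifting its lever, put the green spare wall hook over the two posts so that both go through its screw holes and it lies flat on the steel plate, then press the lever fully home so that the rings lock shut and let go. Work the rings only by their lever, do not force the hook onto the posts, bear down on the lever only gently once it reaches its stop, and leave the other things where they are.

Things in the scene. Friction and masses are not known exactly. Their poses are not given: they have to be found in the camera images.
- file: Lever-arch board, fixed: blue board 180 x 260 x 6 mm, steel plate on it (top 10 mm above the underside), two upright 6 mm posts 80 mm apart on the plate. Origin: centre of the underside, x from the lever's free end towards the hinge shaft, y along the posts' line, z up. Shaft along y at x = +40 mm, 25 mm high; two 6 mm wire ring bows at y = +-40 mm (62 mm high when shut) swing on it
- seat (a point): Point on the top of the steel plate midway between the two posts (10 mm above the surface), axes as file. The hook's origin belongs here
- post_left (a point): Tip of the post at +y of the board, 50 mm high. The post is upright, 6 mm thick with a hemispherical tip
- post_right (a point): Tip of the post at -y of the board, 50 mm high. The same kind of post
- hinge (a point): Middle of the lever on its hinge axis (along the board's y), 25 mm high, at x = 40, y = -100 mm of the board. The lever's free end carries a black roll, 14 mm in diameter, 16 mm long along y; pinch it across its flat ends. Roll centre, lever down: 86 to 90 mm to -x of the hinge, nominally 42 mm above the surface, but the end is bent from use, so 36 to 52 mm; lever up: 26 mm to -x, 113 mm high
- lever (a joint): Lever angle, 0 down (rings locked) to 1.1 rad up, hard stops at both. Over-centre spring toggle, dead point 0.03: lifting takes 2 N at the roll, then it springs up to 1.1. Pressing down takes up to 10 N at the roll along its arc, under 1 N near the dead point; let go above 0.06 it springs up again, from 0.06 to 0.01 friction holds it unlatched
- rings (a joint): Angle of the two ring bows, driven by the lever: 0 shut (their ends sit on the post tips) to about 1.0 rad wide open, ends swung towards the board's +x, about 45 mm clear of the posts
- hook: Wall hook, green plastic, about 70 g, lying on its back plate: 40 (x) x 112 (y) x 5 mm, two round 9 mm through holes at y = +-40 mm. Stem in the middle, 14 mm thick in x, 26 mm in y, 50 mm high overall; a lip at its top runs to y = +27 mm and turns down. Pinch the stem across x, 34 mm above the underside. Origin: centre of underside, z up. Fits either way round
- dish: White ceramic dish 90 mm wide, 28 mm high, with spare screws; bystander, on the other side of the board from the hook. Origin: centre of the underside
- chime: White plastic doorbell chime receiver 75 x 105 x 26 mm with a grey press button; bystander beyond the board. Origin: centre of the underside
- bracket: Steel hinge bracket, 35 x 70 mm and 48 mm high; bystander beyond the board. Origin: centre of the underside
- driver: Screwdriver lying flat, about 0.2 m long; bystander beyond the board, at the right
- remote: Black TV remote control 48 x 165 x 18 mm; bystander to the far left. Origin: centre of the underside
- tape: Yellow tape measure 62 x 32 x 62 mm; bystander to the far right. Origin: centre of the underside
- block (a joint): Sinking of the dark sprung block that bears the lever (0 unloaded, positive down): 0.05 mm per newton pressed down on the lever. With the lever at its stop, more than 15 N (0.75 mm) is too hard on it
Not all that is in view belongs to the job. Of the things that look like the hook, take the one that is nearest to the robot's base at the start.

How it is judged (in metres and radians):
On the way, in this order (a step that is already met when the one before it is completed fails the run):
1. the lever is up and the rings stand wide open (value of joint rings above 0.7 rad and value of joint lever above 0.8 rad), for 0.2 s.
2. with the rings open, the hook lies flat on the steel plate, both posts through its holes, and is let go (value of joint rings above 0.6 rad and horizontal distance between hook and seat below 0.006 m and z of hook in the frame of seat below 0.004 m and angle between the y axis of hook and the y axis of file, either way round below 0.12 rad and angle between hook's own z axis and vertical below 0.08 rad and contact force between the fingers and hook below 0.2 N), for 0.2 s.
At the end, for the whole second after the job is handed in: The lever is fully down (under 0.015 rad) and stays there, the rings are shut (under 0.03 rad), and the hook rests flat (0.08 rad) on the steel plate (within 4 mm), its centre within 6 mm of the midpoint of the posts and its plate along their line within 0.12 rad (value of joint lever below 0.015 rad and value of joint rings below 0.03 rad and horizontal distance between hook and seat below 0.006 m and z of hook in the frame of seat below 0.004 m and angle between the y axis of hook and the y axis of file, either way round below 0.12 rad and angle between hook's own z axis and vertical below 0.08 rad and linear speed of hook below 0.02 m/s); the robot touches nothing.
It fails at once if the lever is pressed down with more than about 15 N at its closed stop (lever under 0.04 rad and its sprung block sunk over 0.75 mm) (value of joint lever below 0.04 rad and value of joint block above 0.00075 m).
It fails at once if the lever is forced beyond its open stop (value of joint lever above 1.15 rad).
It fails at once if the hook is forced onto the board or posts with more than 25 N (contact force between hook and file above 25 N).
It fails at once if the robot pushes a ring bow itself with more than 8 N (contact force between any of the fingers, the arm and rings above 8 N).
It fails at once if a bystander is moved more than 30 mm (distance of any of dish, chime, bracket, driver, remote, tape from where it was at the start of the episode above 0.03 m).
It also fails if it takes over 72 s, if anything falls off the work surface, if the arm or the gripper's body presses on something with over 40 N, if the wrist force passes 120 N, or if a joint passes its speed limit or range.

### The arm

A 6-joint arm with a two-finger parallel gripper is mounted at the origin on the work surface. World frame = base frame: x ahead of the robot, y to its left, z up, the work surface at z = 0. Lengths are in m, angles in degrees, forces in N, time in s.
With the tool pointing down it reaches from about 0.325 to 0.85 m from the base axis. Payload 4.4 kg.
Tool frame: the origin (TCP) lies on the centre line of the jaws, within the pads' length; the fingertips stand 14 mm ahead of it and the grasp point (between the pads) lies 5 mm behind it (arm.nose_length is the distance from the TCP to the fingertips, in m); z points along the fingers, y is the direction in which the jaws open and shut (so a half turn about z gives the same grasp; the last joint's range is limited). The gripper opens to 94 mm and grips with 3 to 60 N. Pads are 16 mm wide; open, the fingers measure 119 mm over their backs; the gripper's body (75 mm by 177 mm) begins 78 mm behind the grasp point.
Start: joints at [61.163, 11.837, 88.321, -0, 79.842, -8.623], TCP at [0.199, 0.54, 0.219] pointing down, gripper open.
Joint ranges: [-156.59, 156.59], [-49.26, 127.26], [12.9, 141.05], [-63.56, 243.56], [4.71, 150.69], [-161.64, 161.64]. Speed limits (degrees/s): [159.86, 159.86, 180, 180, 180, 180].

### API

Orientations are given as a 3x3 rotation matrix whose columns are the frame's x, y, z axes.
In Python, from rig import arm gives the robot as it stands. The module is installed in compiled form; this text tells all that it offers.
- The arm moves only by the tool play_rows, never from a script. Its argument "series" is a list of rows, each an object with "gripper": the opening, from -1 (shut) to 1 (fully open), so that 0 is half open; "delta_pos": the shift along the tool's x, y, z in mm, a list of three; "yaw": the turn about the tool's z in rad. In form: [{"gripper": gripper, "delta_pos": [tx, ty, tz], "yaw": yaw}, ...]. A call has 1 to 10 rows; each row is the pose to reach, as a shift and turn from the pose commanded when the call began, along the tool's axes at that moment; what a row does not reach only later rows make up. A row lasts 1/12 s, in which the tool goes at most 41.7 mm and 7.16 degrees, less where a joint would pass 70% of its speed; a pose out of reach is approached as far as the arm can. A call with a gripper value outside its range is refused whole. The fingers move at their own pace and stop on an object; the grip force is fixed at half the most. Time passes only in rows, so rows that repeat a pose let the fingers close. It gives the time, the measured TCP pose, the force and the opening at its end, in the units of the state.
- arm.get_state(): the state, without advancing time (a new reading comes with each control period).
- arm.read_camera(name): name is "side" or "top" or "wrist"; returns the picture (480x640x3 uint8, blue, green, red); there is no depth.
- arm.camera_info(name): a dict with "K" (3x3 intrinsics, pixels), "R" (3x3) and "t" (3): a world point X has camera coordinates R X + t. Camera axes: x right, y down, z forward; pixel columns grow to the right and rows downward; lengths in m; the calibration is good to about 2 mm. A picture is of the moment at which its call begins: read the wrist's pose just before it. camera_info takes no time and is no camera call; for the wrist camera it gives the pose at the moment of the call.
- arm.job_done(): hands the job in, once; it reports no verdict.
The state is a dict: "t": time; "joint_positions": joint angles; "qd": joint speeds; "joint_torque": joint torques, N m; "tcp_pos": TCP position; "eef_rot": TCP orientation; "wrist_force": force on the tool from outside, world axes, zero at the start; "moment": the same for the moment, N m; "finger_gap": opening from 0.0 (shut) to 1.0 (fully open).
Only numpy, scipy, OpenCV 4.12 (cv2) and the standard library are available. Lean on these libraries where they do the work, as an engineer would, in place of code of your own. Each camera call takes 0.05 s, during which the arm holds its last target. There are 200 camera calls.

## Working session

There is one attempt and no reset: what is moved stays moved. The work goes in short steps, Python scripts to look and compute and a tool call to move; the robot and the scene stay as the last step left them, time stands still between calls to the robot, and variables do not carry over. Pictures are saved under pics/ and viewed, about 8 in all and at most 12, crops included, and the job is handed in when it is done.

Besides the shell and the picture viewer there is one more tool, called after ">>>" as a command line: name --argument value ..., lists and objects as JSON in quotes. play_rows: Moves the arm, as the interface text tells. Its arguments: {"type":"object","properties":{"series":{"type":"array","items":{"type":"object","properties":{"gripper":{"type":"number"},"delta_pos":{"type":"array","items":{"type":"number"}},"yaw":{"type":"number"}}}}},"required":["series"]}

```bash
mkdir -p pics; python3 - <<'E'
from rig import arm
import cv2,numpy as np
s=arm.get_state()
print(s['t'],s['tcp_pos'],np.round(s['eef_rot'],4).tolist(),s['finger_gap'],arm.nose_length)
for n in ['top','side','wrist']:
    i=arm.camera_info(n); print(n,np.round(i['K'],1).tolist(),np.round(i['R'],4).tolist(),np.round(i['t'],4).tolist())
    cv2.imwrite(f'pics/{n}0.png',arm.read_camera(n))
E
```

```text
0.0 [0.19830874 0.53891175 0.21831166] [[-0.9384, 0.3455, -0.0011], [0.3455, 0.9384, -0.0019], [0.0004, -0.0022, -1.0]] 0.9991705151744167 0.014
top [[612.0, 0.0, 328.9], [0.0, 612.0, 235.3], [0.0, 0.0, 1.0]] [[0.014, -0.9999, -0.0052], [-0.9852, -0.0129, -0.1709], [0.1708, 0.0075, -0.9853]] [-0.0527, 0.6069, 1.7494]
side [[446.6, 0.0, 313.5], [0.0, 446.6, 238.3], [0.0, 0.0, 1.0]] [[0.9063, -0.4221, 0.0228], [-0.2393, -0.5568, -0.7954], [0.3484, 0.7154, -0.6057]] [-0.5978, 0.1635, 1.0914]
wrist [[345.2, 0.0, 315.8], [0.0, 345.2, 237.9], [0.0, 0.0, 1.0]] [[0.3459, 0.9383, -0.0015], [0.901, -0.3317, 0.2796], [0.2618, -0.0981, -0.9601]] [-0.5732, -0.0294, 0.3917]
```

View pics/top0.png

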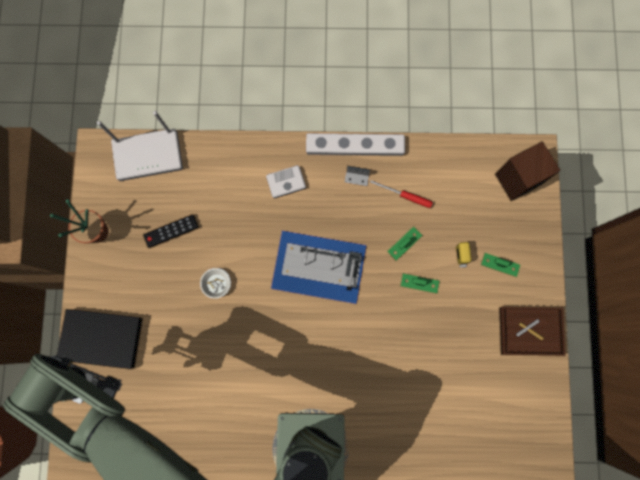

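View pics/side0.png

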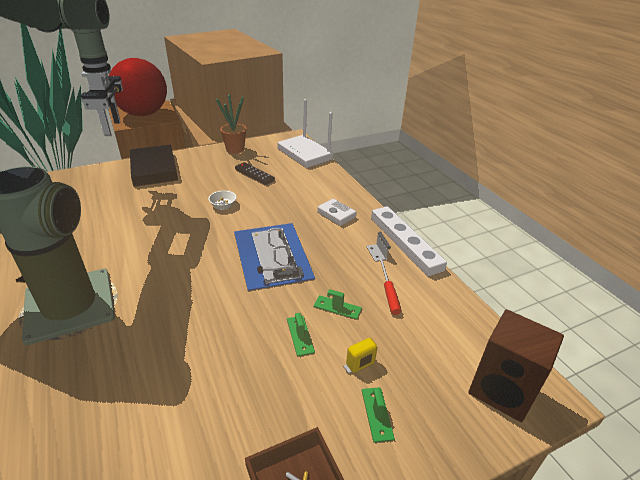

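```bash
python3 - <<'E'
import cv2,numpy as np
a=cv2.imread('pics/top0.png')[220:312,265:445]; a=cv2.resize(a,None,fx=4.4,fy=4.4,interpolation=cv2.INTER_CUBIC)
b=cv2.imread('pics/side0.png')[215:365,225:345]; b=cv2.resize(b,None,fx=4,fy=4,interpolation=cv2.INTER_CUBIC)
cv2.imwrite('pics/topc.png',a);cv2.imwrite('pics/sidec.png',b);print(a.shape,b.shape)
E
```

```text
(405, 792, 3) (600, 480, 3)
```

View pics/topc.png

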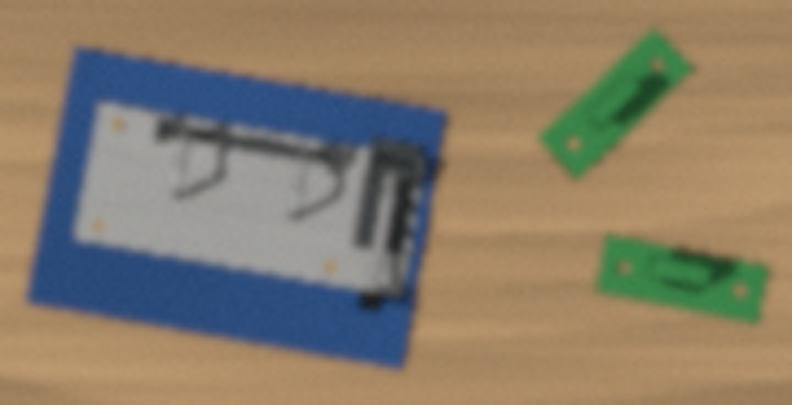

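View pics/sidec.png

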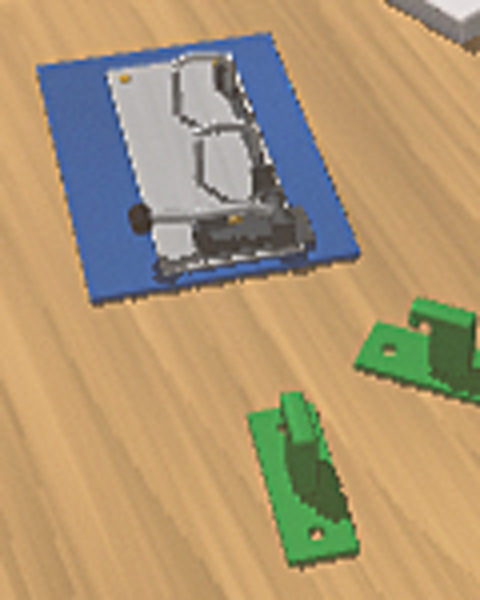

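```bash
cat > h.py <<'E'
import numpy as np,cv2
from scipy.optimize import least_squares
def proj(ci,X):
    c=np.atleast_2d(X)@np.array(ci['R']).T+np.array(ci['t']); p=c@np.array(ci['K']).T
    return p[:,:2]/p[:,2:]
def tri(cis,uvs):
    r=least_squares(lambda X:np.concatenate([(proj(c,X)[0]-u) for c,u in zip(cis,uvs)]),[.5,0,.03])
    return r.x,np.abs(r.fun).max()
def onz(ci,uv,z):
    R=np.array(ci['R']);o=-R.T@np.array(ci['t']);d=R.T@np.linalg.inv(np.array(ci['K']))@[*uv,1]
    return o+d*(z-o[2])/d[2]
def pose2(P):  # x,y,yaw -> world pts
    def f(q,L):
        c,s=np.cos(q[2]),np.sin(q[2]);L=np.atleast_2d(L)
        return np.c_[q[0]+c*L[:,0]-s*L[:,1],q[1]+s*L[:,0]+c*L[:,1],L[:,2]]
    return f
P=pose2(0)
def fit(obs,q0):  # obs: list of (ci, local pts, uv)
    r=least_squares(lambda q:np.concatenate([(proj(c,P(q,L))-np.array(u)).ravel() for c,L,u in obs]),q0,loss='soft_l1')
    return r.x,np.abs(r.fun).max()
E
python3 - <<'E'
from h import *
from rig import arm
T=arm.camera_info('top');S=arm.camera_info('side')
t=lambda *p:(np.array(p)/4.4+[265,220]); s=lambda *p:(np.array(p)/4+[225,215])
B=np.array([[.09,.13,.006],[.09,-.13,.006],[-.09,-.13,.006],[-.09,.13,.006]])
H=np.array([[.02,.056,.005],[.02,-.056,.005],[-.02,-.056,.005],[-.02,.056,.005]])
tb=[t(76,48),t(447,112),t(404,366),t(30,300)]; sb=[s(272,34),s(358,256),s(93,300),s(38,66)]
th=[t(608,235),t(770,265),t(758,322),t(598,290)]
for o in ([(T,B,tb)],[(S,B,sb)],[(T,B,tb),(S,B,sb)]): print('board',*fit(o,[.5,0,-.2]))
print('hook',*fit([(T,H,th)],[.45,-.25,-.2]))
print([onz(S,s(*p),.005) for p in [(248,412),(358,550),(290,565)]])
q,_=fit([(T,B,tb),(S,B,sb)],[.5,0,-.2])
X,e=tri([T,S],[t(370,300),s(140,218)]);print('roll',X,e)
c,s_=np.cos(q[2]),np.sin(q[2]);d=X[:2]-q[:2];print('roll in board',c*d[0]+s_*d[1],-s_*d[0]+c*d[1])
E
```

```text
board [ 0.51979812 -0.01668935 -0.15952376] 0.8358393941555278
board [ 0.52354825 -0.01731463 -0.16997016] 0.9672188472117114
board [ 0.52182842 -0.01700906 -0.16485412] 1.5899471583701654
hook [ 0.47447187 -0.31853187 -0.18074949] 0.5301559116496151
[array([ 0.46956096, -0.25748411,  0.005     ]), array([ 0.48648677, -0.37650618,  0.005     ]), array([ 0.44808979, -0.37057617,  0.005     ])]
roll [ 0.45549757 -0.10596504  0.04142377] 0.683151516423095
roll in board -0.05083313532103386 -0.09863539708397444
```

>>> play_rows --series '[{"gripper": 1, "delta_pos": [-232, -258, 0], "yaw": 0}, {"gripper": 1, "delta_pos": [-232, -258, 0], "yaw": 0}, {"gripper": 1, "delta_pos": [-232, -258, 0], "yaw": 0}, {"gripper": 1, "delta_pos": [-232, -258, 0], "yaw": -0.1}, {"gripper": 1, "delta_pos": [-232, -258, 0], "yaw": -0.188}, {"gripper": 1, "delta_pos": [-232, -258, 0], "yaw": -0.188}, {"gripper": 1, "delta_pos": [-232, -258, 0], "yaw": -0.188}, {"gripper": 1, "delta_pos": [-232, -258, 0], "yaw": -0.188}, {"gripper": 1, "delta_pos": [-232, -258, 0], "yaw": -0.188}, {"gripper": 1, "delta_pos": [-232, -258, 0], "yaw": -0.188}]'

```text
t: 0.98
tcp_pos: [0.3281, 0.2147, 0.2193]
eef_rot: [[-0.986, 0.17, 0.0], [0.17, 0.986, -0.001], [-0.001, -0.001, -1.0]]
wrist_force: [0.4, -0.2, -0.1]
finger_gap: 0.996
```

>>> play_rows --series '[{"gripper": 0, "delta_pos": [-180, -294, 0], "yaw": 0}, {"gripper": 0, "delta_pos": [-180, -294, 0], "yaw": 0}, {"gripper": 0, "delta_pos": [-180, -294, 0], "yaw": 0}, {"gripper": 0, "delta_pos": [-180, -294, 0], "yaw": 0}, {"gripper": 0, "delta_pos": [-180, -294, 0], "yaw": 0}, {"gripper": 0, "delta_pos": [-180, -294, 0], "yaw": 0}, {"gripper": 0, "delta_pos": [-180, -294, 0], "yaw": 0}, {"gripper": 0, "delta_pos": [-180, -294, 0], "yaw": 0}, {"gripper": 0, "delta_pos": [-180, -294, 0], "yaw": 0}, {"gripper": 0, "delta_pos": [-180, -294, 0], "yaw": 0}]'

```text
t: 1.82
tcp_pos: [0.4577, -0.1037, 0.2191]
eef_rot: [[-0.986, 0.167, -0.0], [0.167, 0.986, 0.0], [0.0, 0.0, -1.0]]
wrist_force: [-0.3, 0.6, 0.3]
finger_gap: 0.501
```

```bash
cat > snap.py <<'E'
import sys,json,cv2,numpy as np
from rig import arm
n=sys.argv[1]
s=arm.get_state();i=arm.camera_info('wrist')
im=arm.read_camera('wrist');cv2.imwrite(f'pics/{n}.png',im)
json.dump({k:np.array(v).tolist() for k,v in i.items()},open(f'pics/{n}.json','w'))
print(s['t'],np.round(s['tcp_pos'],4),np.round(s['eef_rot'],3).tolist())
E
python3 snap.py w1
```

```text
1.8167 [ 0.4577 -0.1037  0.2191] [[-0.986, 0.167, -0.0], [0.167, 0.986, 0.0], [0.0, 0.0, -1.0]]
```

View pics/w1.png

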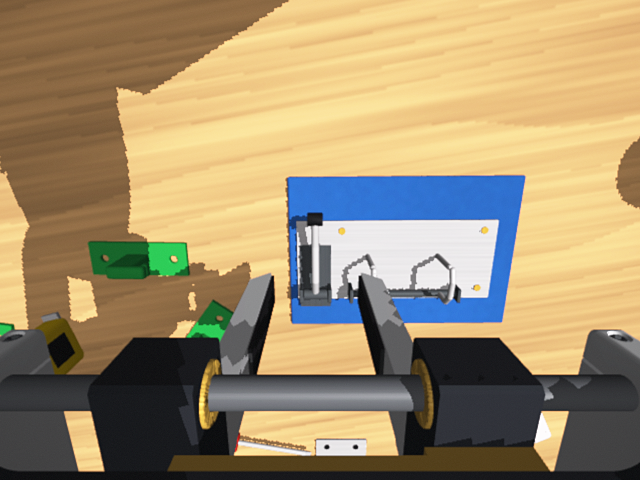

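```bash
python3 - <<'E'
import cv2,numpy as np
a=cv2.imread('pics/w1.png')
o=np.zeros((600,620,3),np.uint8)
b=cv2.resize(a[170:330,280:530],None,fx=2.4,fy=2.4,interpolation=cv2.INTER_CUBIC);o[:384,:600]=b
h=cv2.resize(a[230:285,80:195],None,fx=3.6,fy=3.6,interpolation=cv2.INTER_CUBIC);o[390:588,:414]=h
cv2.imwrite('pics/w1c.png',o)
E
```

```text
(no output)
```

View pics/w1c.png

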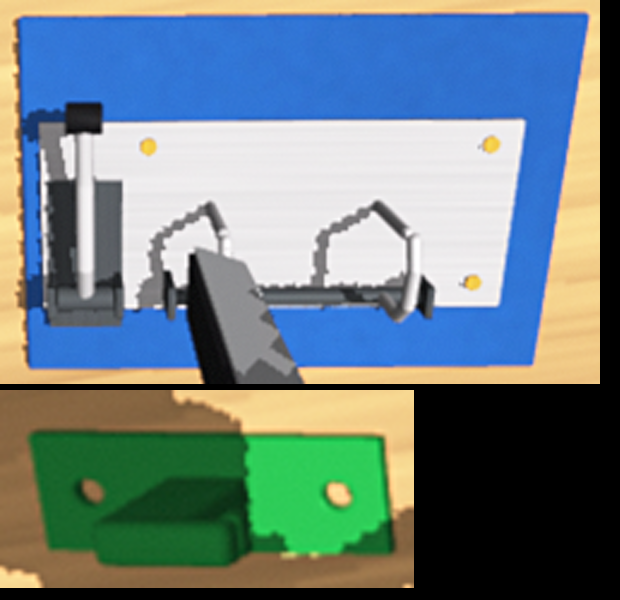

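```bash
python3 - <<'E'
from h import *
import json
from rig import arm
T=arm.camera_info('top');S=arm.camera_info('side');W=json.load(open('pics/w1.json'))
t=lambda *p:(np.array(p)/4.4+[265,220]); s=lambda *p:(np.array(p)/4+[225,215])
w=lambda *p:np.array(p)/2.4+[280,170]; v=lambda x,y:np.array([x/3.6+80,(y-390)/3.6+230])
B=np.array([[.09,.13,.006],[.09,-.13,.006],[-.09,-.13,.006],[-.09,.13,.006]])
Hc=np.array([[.02,.056,.005],[.02,-.056,.005],[-.02,-.056,.005],[-.02,.056,.005],[0,-.04,.005],[0,.04,.005]])
tb=[t(76,48),t(447,112),t(404,366),t(30,300)]; sb=[s(272,34),s(358,256),s(93,300),s(38,66)]
th=[t(608,235),t(770,265),t(758,322),t(598,290)]
wb=[w(533,364),w(29,367),w(18,16),w(588,14)]
wh=[v(394,552),v(48,551),v(30,432),v(384,436),v(91,490),v(338,494)]
q,e=fit([(W,B,wb)],[.52,0,-.16]);print('board W',q,e)
qa,e=fit([(W,B,wb),(T,B,tb),(S,B,sb)],[.52,0,-.16]);print('board all',qa,e)
h,e=fit([(W,Hc,wh)],[.47,-.3,-.16]);print('hook W',h,e)
h,e=fit([(W,Hc,wh),(T,Hc[:4],th)],[.47,-.3,-.16]);print('hook all',h,e)
X,e=tri([W,T,S],[w(84,118),t(370,300),s(140,218)]);print('roll',X,e)
X2,e=tri([W,S],[w(84,118),s(140,218)]);print('roll',X2,e)
print('roll pred', P(q,[-.048,-.1,.042]))
for n,c in (('W',W),('T',T)):
  for sg in (1,-1): print(n,sg,'post tip',proj(c,P(q,[0,sg*.04,.05])),'foot',proj(c,P(q,[0,sg*.04,.01])))
print(w(210,205),w(377,204))
E
```

```text
board W [ 0.52226855 -0.01496549 -0.16306287] 1.7035639187113247
board all [ 0.52211649 -0.01556364 -0.16297336] 1.621146417581997
hook W [ 0.47681475 -0.31571232 -0.18091286] 0.8313813450935896
hook all [ 0.47663457 -0.31592929 -0.18125434] 1.1648404232901157
roll [ 0.4562535  -0.10521844  0.04094385] 0.9312977272052194
roll [ 0.45667155 -0.10515763  0.04040951] 0.25733132365019173
roll pred [[ 0.45867117 -0.10584658  0.042     ]]
W 1 post tip [[450.26790775 267.8712273 ]] foot [[437.18194163 255.19931776]]
W -1 post tip [[372.93189092 268.28309811]] foot [[367.35477025 255.57259772]]
T 1 post tip [[304.94220664 261.60594917]] foot [[305.52803313 263.32389325]]
T -1 post tip [[331.86110581 266.37580309]] foot [[331.86720613 267.99350849]]
[367.5        255.41666667] [437.08333333 255.        ]
```

>>> play_rows --series '[{"gripper": 0, "delta_pos": [1, -2, 40], "yaw": 0}, {"gripper": 0, "delta_pos": [1, -2, 80], "yaw": 0}, {"gripper": 0, "delta_pos": [1, -2, 120], "yaw": 0}, {"gripper": 0, "delta_pos": [1, -2, 150], "yaw": 0}, {"gripper": 0, "delta_pos": [1, -2, 170], "yaw": 0}, {"gripper": 0, "delta_pos": [1, -2, 181], "yaw": 0}, {"gripper": 0, "delta_pos": [1, -2, 181], "yaw": 0}]'

```text
t: 2.45
tcp_pos: [0.4519, -0.1, 0.0355]
eef_rot: [[-0.987, 0.161, -0.007], [0.161, 0.987, 0.004], [0.008, 0.003, -1.0]]
wrist_force: [-0.1, -0.1, -0.7]
finger_gap: 0.499
```

>>> play_rows --series '[{"gripper": -0.5, "delta_pos": [0, 0, 0], "yaw": 0}, {"gripper": -0.7, "delta_pos": [0, 0, 0], "yaw": 0}, {"gripper": -1, "delta_pos": [0, 0, 0], "yaw": 0}, {"gripper": -1, "delta_pos": [0, 0, 0], "yaw": 0}, {"gripper": -1, "delta_pos": [0, 0, 0], "yaw": 0}, {"gripper": -1, "delta_pos": [0, 0, 0], "yaw": 0}]'

```text
t: 2.95
tcp_pos: [0.456, -0.1046, 0.0393]
eef_rot: [[-0.986, 0.164, 0.002], [0.164, 0.986, -0.001], [-0.002, -0.001, -1.0]]
wrist_force: [0.1, -0.5, 0.8]
finger_gap: 0.168
```

>>> play_rows --series '[{"gripper": -1, "delta_pos": [-1, 0, -4], "yaw": 0}, {"gripper": -1, "delta_pos": [-2, 0, -9], "yaw": 0}, {"gripper": -1, "delta_pos": [-5, 0, -17], "yaw": 0}, {"gripper": -1, "delta_pos": [-9, 0, -26], "yaw": 0}, {"gripper": -1, "delta_pos": [-13, 0, -33], "yaw": 0}, {"gripper": -1, "delta_pos": [-19, 0, -41], "yaw": 0}, {"gripper": -1, "delta_pos": [-25, 0, -47], "yaw": 0}, {"gripper": -1, "delta_pos": [-31, 0, -54], "yaw": 0}, {"gripper": -1, "delta_pos": [-39, 0, -59], "yaw": 0}, {"gripper": -1, "delta_pos": [-39, 0, -59], "yaw": 0}]'

```text
t: 3.78
tcp_pos: [0.4986, -0.1116, 0.101]
eef_rot: [[-0.986, 0.164, 0.009], [0.164, 0.986, -0.002], [-0.009, -0.001, -1.0]]
wrist_force: [3.2, -0.6, 7.6]
finger_gap: 0.164
```

>>> play_rows --series '[{"gripper": -1, "delta_pos": [-8, 0, -5], "yaw": 0}, {"gripper": -1, "delta_pos": [-17, 0, -9], "yaw": 0}, {"gripper": -1, "delta_pos": [-17, 0, -9], "yaw": 0}, {"gripper": -0.4, "delta_pos": [-17, 0, -9], "yaw": 0}, {"gripper": 0, "delta_pos": [-17, 0, -9], "yaw": 0}, {"gripper": 0, "delta_pos": [-17, 0, -9], "yaw": 0}, {"gripper": 0, "delta_pos": [-17, 0, -40], "yaw": 0}, {"gripper": 0, "delta_pos": [-17, 0, -80], "yaw": 0}, {"gripper": 0, "delta_pos": [-17, 0, -110], "yaw": 0}, {"gripper": 0, "delta_pos": [-17, 0, -110], "yaw": 0}]'

```text
t: 4.62
tcp_pos: [0.5139, -0.1144, 0.214]
eef_rot: [[-0.986, 0.164, 0.01], [0.164, 0.986, -0.004], [-0.011, -0.002, -1.0]]
wrist_force: [1.2, -1.2, 1.4]
finger_gap: 0.503
```

```bash
python3 - <<'E'
from rig import arm
import cv2,numpy as np
s=arm.get_state();print(s['t'],s['tcp_pos'],np.round(s['eef_rot'],3).tolist(),s['joint_positions'])
b=arm.read_camera('side')[190:370,225:385]; cv2.imwrite('pics/s1.png',cv2.resize(b,None,fx=3.3,fy=3.3,interpolation=cv2.INTER_CUBIC))
E
```

```text
4.6167 [ 0.51389636 -0.1143949   0.21395507] [[-0.986, 0.164, 0.01], [0.164, 0.986, -0.004], [-0.011, -0.002, -1.0]] [-2.19786442e+01  5.77180086e+00  9.59482957e+01  8.99569931e-03
  7.76621991e+01 -1.02547133e+02]
```

View pics/s1.png

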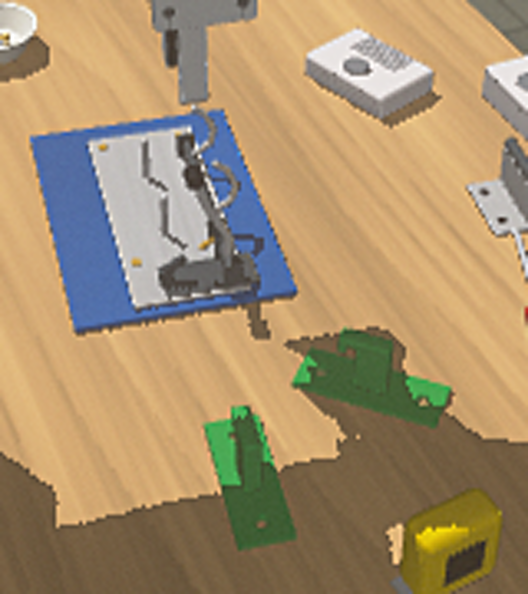

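>>> play_rows --series '[{"gripper": 0, "delta_pos": [4, -40, 0], "yaw": 0.12}, {"gripper": 0, "delta_pos": [4, -80, 0], "yaw": 0.24}, {"gripper": 0, "delta_pos": [4, -120, 0], "yaw": 0.36}, {"gripper": 0, "delta_pos": [4, -160, 0], "yaw": 0.48}, {"gripper": 0, "delta_pos": [4, -190, 0], "yaw": 0.6}, {"gripper": 0, "delta_pos": [4, -205, 0], "yaw": 0.72}, {"gripper": 0, "delta_pos": [4, -205, 0], "yaw": 0.84}, {"gripper": 0, "delta_pos": [4, -205, 0], "yaw": 0.96}, {"gripper": 0, "delta_pos": [4, -205, 0], "yaw": 1.08}, {"gripper": 0, "delta_pos": [4, -205, 0], "yaw": 1.2}]'

```text
t: 5.5
tcp_pos: [0.4712, -0.3136, 0.2043]
eef_rot: [[-0.198, 0.98, -0.005], [0.98, 0.198, 0.004], [0.005, -0.004, -1.0]]
wrist_force: [-0.2, 0.2, 0.2]
finger_gap: 0.502
```

>>> play_rows --series '[{"gripper": 0, "delta_pos": [0, 0, 20], "yaw": 0.12}, {"gripper": 0, "delta_pos": [0, 0, 40], "yaw": 0.24}, {"gripper": 0, "delta_pos": [0, 0, 60], "yaw": 0.36}, {"gripper": 0, "delta_pos": [0, 0, 60], "yaw": 0.387}, {"gripper": 0, "delta_pos": [0, 0, 60], "yaw": 0.387}, {"gripper": 0, "delta_pos": [0, 0, 60], "yaw": 0.387}, {"gripper": 0, "delta_pos": [0, 0, 60], "yaw": 0.387}]'

```text
t: 6.08
tcp_pos: [0.4727, -0.3145, 0.1469]
eef_rot: [[0.179, 0.984, -0.001], [0.984, -0.179, 0.001], [0.001, -0.001, -1.0]]
wrist_force: [0.5, -1.0, -0.1]
finger_gap: 0.498
```

```bash
python3 snap.py w2; python3 - <<'E'
from h import *
import json
W=json.load(open('pics/w2.json'));h=[.4768,-.3158,-.181]
Hc=np.array([[.02,.056,.005],[.02,-.056,.005],[-.02,-.056,.005],[-.02,.056,.005],[0,-.04,.005],[0,.04,.005]])
print(np.round(proj(W,P(h,Hc)),1).tolist())
E
```

```text
6.0833 [ 0.4727 -0.3145  0.1469] [[0.179, 0.984, -0.001], [0.984, -0.179, 0.001], [0.001, -0.001, -1.0]]
[[343.1, 167.7], [340.5, 285.8], [299.0, 285.7], [297.3, 167.7], [319.8, 270.3], [320.1, 186.0]]
```

View pics/w2.png

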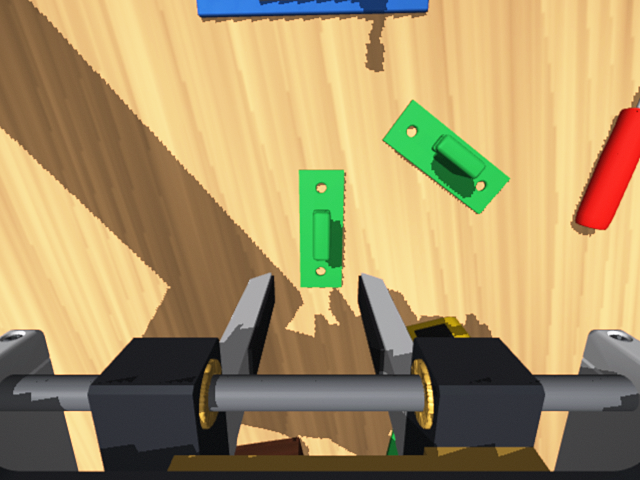

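```bash
python3 - <<'E'
from h import *
import json
W=json.load(open('pics/w2.json'))
Hc=np.array([[.02,.056,.005],[.02,-.056,.005],[-.02,-.056,.005],[-.02,.056,.005],[0,-.04,.005],[0,.04,.005]])
# refine with colour edges: hole centroids
im=cv2.imread('pics/w2.png')
for (u,v) in ((321,188),(320,271)):
    c=im[v-8:v+9,u-8:u+9].astype(int); m=(c[:,:,2]>c[:,:,1]-40); ys,xs=np.nonzero(m&((np.hypot(*np.mgrid[-8:9,-8:9]))<7)); print(u-8+xs.mean(),v-8+ys.mean(),len(xs))
g=((im[:,:,1].astype(int)-im[:,:,2]>60)&(im[:,:,1]>im[:,:,0]+40)).astype(np.uint8)[150:300,280:360]
n,l,st,ce=cv2.connectedComponentsWithStats(g);k=1+st[1:,4].argmax();print(st[k]+[280,150,0,0,0])
uv=[(344,170),(342,287),(301,286.5),(299,170),(320.5,271),(321,188)]
h,e=fit([(W,Hc,uv)],[.476,-.316,-.18]);print(h,e)
E
```

```text
320.8809523809524 187.5 84
320.42622950819674 270.72131147540983 61
[ 299  170   45  118 4889]
[ 0.47768531 -0.31752187 -0.17785422] 0.7631413993312322
```

>>> play_rows --series '[{"gripper": -0.2, "delta_pos": [-2, 5, 35], "yaw": 0}, {"gripper": -0.2, "delta_pos": [-2, 5, 70], "yaw": 0}, {"gripper": -0.2, "delta_pos": [-2, 5, 100], "yaw": 0}, {"gripper": -0.2, "delta_pos": [-2, 5, 118], "yaw": 0}, {"gripper": -0.2, "delta_pos": [-2, 5, 118], "yaw": 0}, {"gripper": -0.2, "delta_pos": [-2, 5, 118], "yaw": 0}, {"gripper": -0.2, "delta_pos": [-2, 5, 118], "yaw": 0}]'

```text
t: 6.72
tcp_pos: [0.4788, -0.3188, 0.0312]
eef_rot: [[0.18, 0.984, 0.002], [0.984, -0.18, -0.002], [-0.002, 0.003, -1.0]]
wrist_force: [0.3, -0.5, 0.4]
finger_gap: 0.397
```

>>> play_rows --series '[{"gripper": -0.6, "delta_pos": [0, 0, 0], "yaw": 0}, {"gripper": -1, "delta_pos": [0, 0, 0], "yaw": 0}, {"gripper": -1, "delta_pos": [0, 0, 0], "yaw": 0}, {"gripper": -1, "delta_pos": [0, 0, 0], "yaw": 0}, {"gripper": -1, "delta_pos": [0, 0, 0], "yaw": 0}, {"gripper": -1, "delta_pos": [0, 0, 0], "yaw": 0}]'

```text
t: 7.22
tcp_pos: [0.4778, -0.3181, 0.0305]
eef_rot: [[0.18, 0.984, 0.001], [0.984, -0.18, -0.001], [-0.001, 0.001, -1.0]]
wrist_force: [-0.8, 0.6, 6.1]
finger_gap: 0.145
```

>>> play_rows --series '[{"gripper": -1, "delta_pos": [0, 0, -10], "yaw": 0}, {"gripper": -1, "delta_pos": [0, 0, -30], "yaw": 0}, {"gripper": -1, "delta_pos": [0, 0, -65], "yaw": 0}, {"gripper": -1, "delta_pos": [0, 0, -105], "yaw": 0}, {"gripper": -1, "delta_pos": [0, 0, -145], "yaw": 0}, {"gripper": -1, "delta_pos": [10, 0, -160], "yaw": -0.018}, {"gripper": -1, "delta_pos": [40, -1, -160], "yaw": -0.018}, {"gripper": -1, "delta_pos": [75, -3, -160], "yaw": -0.018}, {"gripper": -1, "delta_pos": [110, -4, -160], "yaw": -0.018}, {"gripper": -1, "delta_pos": [145, -5, -160], "yaw": -0.018}]'

```text
t: 8.05
tcp_pos: [0.4985, -0.1727, 0.1898]
eef_rot: [[0.163, 0.987, 0.001], [0.987, -0.163, 0.0], [0.0, 0.0, -1.0]]
wrist_force: [1.1, 0.1, -0.6]
finger_gap: 0.147
```

>>> play_rows --series '[{"gripper": -1, "delta_pos": [35, -1, 0], "yaw": 0}, {"gripper": -1, "delta_pos": [70, -2, 0], "yaw": 0}, {"gripper": -1, "delta_pos": [105, -4, 0], "yaw": 0}, {"gripper": -1, "delta_pos": [135, -5, 0], "yaw": 0}, {"gripper": -1, "delta_pos": [155, -6, 0], "yaw": 0}, {"gripper": -1, "delta_pos": [161, -6, 0], "yaw": 0}, {"gripper": -1, "delta_pos": [161, -6, 0], "yaw": 0}, {"gripper": -1, "delta_pos": [161, -6, 0], "yaw": 0}, {"gripper": -1, "delta_pos": [161, -6, 0], "yaw": 0}, {"gripper": -1, "delta_pos": [161, -6, 0], "yaw": 0}]'

```text
t: 8.88
tcp_pos: [0.5188, -0.0157, 0.1894]
eef_rot: [[0.164, 0.986, -0.0], [0.986, -0.164, -0.0], [-0.0, -0.0, -1.0]]
wrist_force: [-0.5, 0.1, -1.6]
finger_gap: 0.149
```

```bash
python3 snap.py w3
```

```text
8.8833 [ 0.5188 -0.0157  0.1894] [[0.164, 0.986, -0.0], [0.986, -0.164, -0.0], [-0.0, -0.0, -1.0]]
```

View pics/w3.png

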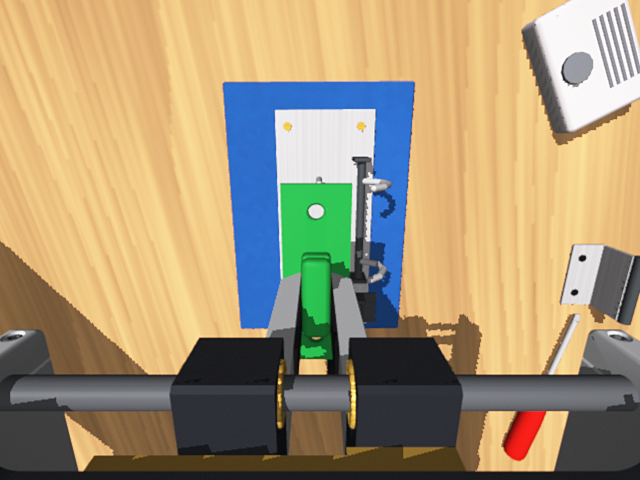

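```bash
cat > m.py <<'E'
from h import *
import json,sys
def quad(mask):
    cs,_=cv2.findContours(mask.astype(np.uint8),cv2.RETR_EXTERNAL,cv2.CHAIN_APPROX_NONE)
    hull=cv2.convexHull(np.vstack([c for c in cs if cv2.contourArea(c)>40])); 
    return cv2.approxPolyDP(hull,6,True)[:,0].astype(float)
def board(n,q0=(.522,-.015,-.163)):
    W=json.load(open(f'pics/{n}.json'));im=cv2.imread(f'pics/{n}.png').astype(int);b,g,r=im[...,0],im[...,1],im[...,2]
    m=(b-r>80)&(b-g>40); Q=quad(m); 
    B=np.array([[.09,.13,.006],[.09,-.13,.006],[-.09,-.13,.006],[-.09,.13,.006]])
    p=proj(W,P(q0,B)); uv=np.array([Q[np.argmin(((Q-x)**2).sum(1))] for x in p])
    return W,im,fit([(W,B,uv)],q0),uv,p
E
python3 - <<'E'
from m import *
W,im,(q,e),uv,p=board('w3');print(q,e,uv.tolist(),p.round(1).tolist())
W1,_,(q1,e1),uv1,_=board('w1');print('w1',q1,e1,uv1.tolist())
b,g,r=im[...,0],im[...,1],im[...,2]
G=(g-r>60)&(g-b>40); ys,xs=np.nonzero(G[170:240,270:360]);print('hook edge x',[(y,np.nonzero(G[y])[0][[0,-1]]) for y in (190,230)],'top',ys.min()+170)
hm=(~G)[203:221,306:328];n,l,st,ce=cv2.connectedComponentsWithStats(hm.astype(np.uint8));print(st[1:].tolist(),(ce[1:]+[306,203]).tolist())
zt=.1894-.0305+.005
print('hole',onz(W,(316.5,211.5),zt),onz(W,(316.5,211.5),zt-.005),'edge mid',onz(W,(316.5,184),zt))
for s in (.04,-.04): print('post',P(q,[0,s,.05]),P(q,[0,s,.05])-P(q1,[0,s,.05]))
print('seat',P(q,[0,0,.01]),'post tip px',proj(W,P(q,[0,.04,.05])))
E
```

```text
[ 0.52219373 -0.01599533 -0.15979735] 15.348541503315914 [[413.0, 82.0], [397.0, 314.0], [241.0, 327.0], [223.0, 83.0]] [[415.2, 80.5], [397.3, 328.8], [239.3, 329.1], [221.1, 81.0]]
w1 [ 0.52242425 -0.01515101 -0.16541022] 2.677923284198414 [[501.0, 321.0], [292.0, 322.0], [289.0, 177.0], [524.0, 176.0]]
hook edge x [(190, array([280, 351])), (230, array([282, 350]))] top 184
[[2, 1, 16, 15, 195]] [[315.53846153846155, 210.98461538461538]]
hole [0.52667061 0.02446775 0.1639    ] [0.5265015  0.02342543 0.1589    ] edge mid [0.52919887 0.03966329 0.1639    ]
post [[0.52855846 0.02349506 0.05      ]] [[-0.00045208 -0.00080797  0.        ]]
post [[ 0.51582901 -0.05548571  0.05      ]] [[-8.96924405e-06 -8.80657637e-04  0.00000000e+00]]
seat [[ 0.52219373 -0.01599533  0.01      ]] post tip px [[318.68920347 185.38229195]]
```

>>> play_rows --series '[{"gripper": -1, "delta_pos": [0, 2.3, 30], "yaw": 0}, {"gripper": -1, "delta_pos": [0, 2.3, 60], "yaw": 0}, {"gripper": -1, "delta_pos": [0, 2.3, 85], "yaw": 0}, {"gripper": -1, "delta_pos": [0, 2.3, 95], "yaw": 0}, {"gripper": -1, "delta_pos": [0, 2.3, 95], "yaw": 0}, {"gripper": -1, "delta_pos": [0, 2.3, 95], "yaw": 0}, {"gripper": -1, "delta_pos": [0, 2.3, 95], "yaw": 0}, {"gripper": -1, "delta_pos": [0, 2.3, 95], "yaw": 0}]'

```text
t: 9.6
tcp_pos: [0.523, -0.0152, 0.0965]
eef_rot: [[0.162, 0.987, 0.004], [0.987, -0.162, -0.001], [-0.0, 0.004, -1.0]]
wrist_force: [-0.2, 0.3, -1.6]
finger_gap: 0.146
```

```bash
python3 snap.py w4; python3 - <<'E'
from m import *
from rig import arm
import cv2
W,im,(q,e),uv,p=board('w4');print(q,e,uv.tolist(),p.round(1).tolist())
a=cv2.imread('pics/w4.png')[110:260,250:390]; b=cv2.imread('pics/w3.png')[165:225,270:360]
s=arm.read_camera('side')[215:305,235:325]
z=lambda i,k:cv2.resize(i,None,fx=k,fy=k,interpolation=cv2.INTER_CUBIC)
o=np.zeros((600,780,3),np.uint8);A=z(a,3);o[:450,:420]=A;B=z(s,4);o[:360,420:780]=B;C=z(b,3.9);o[362:596,425:776]=C
cv2.imwrite('pics/c4.png',o)
E
```

```text
9.6 [ 0.523  -0.0152  0.0965] [[0.162, 0.987, 0.004], [0.987, -0.162, -0.001], [-0.0, 0.004, -1.0]]
[ 0.52225278 -0.01584319 -0.16301752] 51.91046101529963 [[444.0, 63.0], [419.0, 335.0], [209.0, 337.0], [182.0, 63.0]] [[446.7, 61.1], [415.6, 386.2], [211.5, 386.7], [178.3, 61.1]]
```

View pics/c4.png

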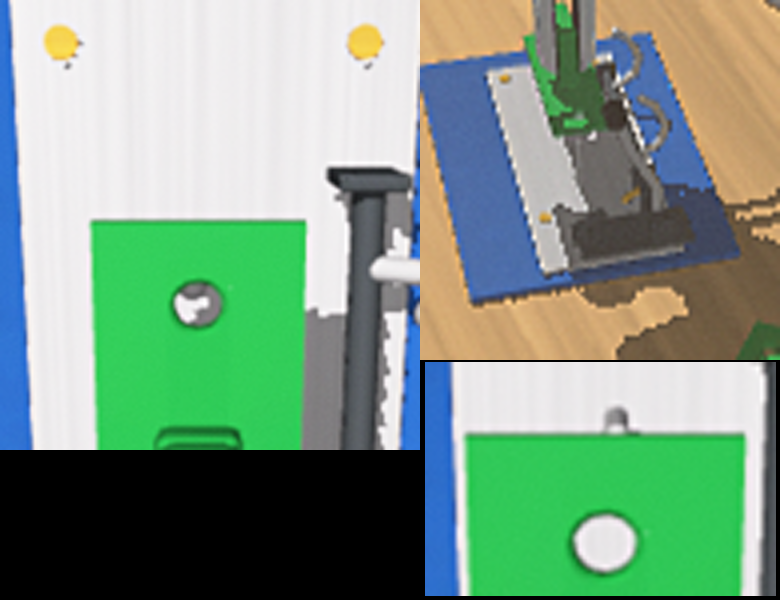

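```bash
python3 - <<'E'
from m import *
W1=json.load(open('pics/w1.json'));W3=json.load(open('pics/w3.json'));W=json.load(open('pics/w4.json'))
def gold(n,boxes):
    im=cv2.imread(f'pics/{n}.png').astype(int);m=((im[...,2]-im[...,0]>90)&(im[...,1]-im[...,0]>40));o=[]
    for u,v in boxes:
        ys,xs=np.nonzero(m[v-9:v+10,u-9:u+10]);o.append((u-9+xs.mean(),v-9+ys.mean(),len(xs)))
    return np.array(o)
s1=gold('w1',[(484,230),(477,287)]);s3=gold('w3',[(288,127),(361,127)]);s4=gold('w4',[(271,124),(372,124)])
print(s1,s3,s4)
q=np.array([.52227,-.01497,-.163])
inv=lambda X:np.array([[np.cos(q[2]),np.sin(q[2])],[-np.sin(q[2]),np.cos(q[2])]])@(np.array(X)[:2]-q[:2])*1000
for W_,s in ((W1,s1),(W3,s3),(W,s4)): print('screws board mm',[inv(onz(W_,u[:2],.0105)).round(2) for u in s])
print('w1 feet',[inv(onz(W1,u,.01)).round(2) for u in ((437.1,255.),(367.5,255.4))])
print('w3 foot',inv(onz(W3,(319.2,178.6+1.7),.01)))
im=cv2.imread('pics/w4.png').astype(int);b,g,r=im[...,0],im[...,1],im[...,2];G=(g-r>60)&(g-b>40)
print('edges',[(y,np.nonzero(G[y,270:360])[0][[0,-1]]+270) for y in (186,200,240)],'top',np.nonzero(G[:,300])[0][:1])
hm=(~G)[200:222,304:328].astype(np.uint8);n,l,st,ce=cv2.connectedComponentsWithStats(hm);print(st[1:].tolist(),(ce[1:]+[304,200]).tolist())
zu=.0965-.0305;h=onz(W,ce[1]+[304,200],zu+.004);print('hole board mm',inv(h),h, 'topmid',inv(onz(W,(316.3,183.5),zu+.005)))
print('post tip px',proj(W,P(q,[[0,.04,.05],[0,.04,.047],[0,.04,.01]])).round(1).tolist())
print(cv2.imread('pics/w4.png',0)[200:222,304:328])
E
```

```text
[[484.47058824 229.85294118  34.        ]
 [476.5483871  287.41935484  31.        ]] [[286.82 125.9   50.  ]
 [360.6  125.6   50.  ]] [[269.81818182 123.91919192  99.        ]
 [371.25961538 123.53846154 104.        ]]
screws board mm [array([-29.89,  90.02]), array([40.19, 89.89])]
screws board mm [array([-29.97,  89.98]), array([39.95, 90.08])]
screws board mm [array([-29.96,  89.73]), array([40.11, 89.94])]
w1 feet [array([-0.24, 39.89]), array([ -0.21, -39.84])]
w3 foot [ 0.74654263 38.62561542]
edges [(186, array([280, 351])), (200, array([281, 351])), (240, array([282, 350]))] top [184]
[[4, 4, 16, 15, 189]] [[315.5238095238095, 211.03174603174602]]
hole board mm [ 1.41389433 40.88461034] [0.53029987 0.02514323 0.07      ] topmid [ 1.8524803  56.50544878]
post tip px [[313.2, 205.8], [313.2, 204.9], [313.4, 195.4]]
[[147 147 146 144 145 146 147 146 145 146 146 145 146 146 145 146 146 146
  146 148 146 146 147 146]
 [147 145 146 147 145 145 146 146 148 147 148 147 147 148 149 148 147 146
  147 145 145 145 145 145]
 [147 147 145 146 146 147 147 147 148 148 148 141 137 139 145 147
[... 1255 characters left out ...]
46 137 114  91 109 217 244 244 245 246 181 123 122 128 128 128 123
  109 123 137 142 145 144]
 [147 147 143 124 107  84 150 215 245 224 196 151 122 125 128 128 120 105
  112 134 140 144 144 146]
 [147 145 146 137 123 101  88 127 172 146 118 119 122 120 116 110 101 101
  127 143 144 143 145 145]
 [147 145 145 144 132 123 108  92  90  89  86  95 104 101  94  85  99 127
  143 143 144 143 144 147]
 [147 146 144 145 141 135 127 119 116 109  99  92 100 104 112 123 136 145
  146 145 143 144 145 146]
 [148 146 143 145 144 142 140 136 137 136 132 130 133 138 142 149 149 147
  146 143 143 143 146 146]
 [146 145 146 143 145 144 144 143 142 142 143 144 148 147 150 147 146 145
  144 145 142 143 145 146]]
```

>>> play_rows --series '[{"gripper": -1, "delta_pos": [-0.6, -1.2, 2], "yaw": 0}, {"gripper": -1, "delta_pos": [-0.6, -1.2, 2], "yaw": 0}, {"gripper": -1, "delta_pos": [-0.6, -1.2, 2], "yaw": 0}, {"gripper": -1, "delta_pos": [-0.6, -1.2, 2], "yaw": 0}, {"gripper": -1, "delta_pos": [-0.6, -1.2, 2], "yaw": 0}]'

```text
t: 10.12
tcp_pos: [0.5199, -0.015, 0.0925]
eef_rot: [[0.162, 0.987, 0.0], [0.987, -0.162, -0.0], [-0.0, 0.0, -1.0]]
wrist_force: [0.8, -0.4, -0.2]
finger_gap: 0.144
```

```bash
python3 snap.py w5; cat > hm.py <<'E'
from m import *
from rig import arm
n=sys.argv[1];z=float(arm.get_state()['tcp_pos'][2])
W=json.load(open(f'pics/{n}.json'));im=cv2.imread(f'pics/{n}.png').astype(int);b,g,r=im[...,0],im[...,1],im[...,2]
q=np.array([.52227,-.01497,-.163])
inv=lambda X:np.array([[np.cos(q[2]),np.sin(q[2])],[-np.sin(q[2]),np.cos(q[2])]])@(np.array(X)[:2]-q[:2])*1000
m=(r-b>90)&(g-b>40)
for L in ([-.03,.09,.0105],[.04,.09,.0105]):
    u,v=proj(W,P(q,L))[0].round().astype(int);ys,xs=np.nonzero(m[v-9:v+10,u-9:u+10]);print('screw',inv(onz(W,(u-9+xs.mean(),v-9+ys.mean()),.0105)).round(2))
G=(g-r>60)&(g-b>40);zu=z-.0305
for Y in (.05,.03):
    t=arm.get_state()['tcp_pos'];u,v=proj(W,P([t[0],t[1],q[2]],[0,Y,zu+.005]))[0].round().astype(int)
    x=np.nonzero(G[v,u-60:u+60])[0][[0,-1]]+u-60;print('edge mid',inv(onz(W,(x.mean(),v),zu+.005)).round(2),'width',[np.diff([inv(onz(W,(k,v),zu+.005))[0] for k in (x[0]-.5,x[1]+.5)])])
u,v=proj(W,P([t[0],t[1],q[2]],[0,.04,zu+.005]))[0].round().astype(int)
k,l,st,ce=cv2.connectedComponentsWithStats((~G)[v-13:v+14,u-13:u+14].astype(np.uint8));j=1+st[1:,4].argmax();c=ce[j]+[u-13,v-13]
print('hole',c,inv(onz(W,c,zu+.005)).round(2),inv(onz(W,c,zu)).round(2),'tcp',inv(t).round(2),z)
E
python3 hm.py w5
```

```text
10.1167 [ 0.5199 -0.015   0.0925] [[0.162, 0.987, 0.0], [0.987, -0.162, -0.0], [-0.0, 0.0, -1.0]]
screw [-29.9   89.83]
screw [40.18 90.03]
edge mid [-1.53 49.78] width [array([39.37888038])]
edge mid [-1.53 29.69] width [array([39.39469217])]
hole [315.48691099 210.96335079] [-1.82 40.76] [-1.83 39.72] tcp [-2.34 -0.44] 0.09245239487080352
```

>>> play_rows --series '[{"gripper": -1, "delta_pos": [-0.2, 1.7, 0], "yaw": 0}, {"gripper": -1, "delta_pos": [-0.2, 1.7, 0], "yaw": 0}, {"gripper": -1, "delta_pos": [-0.2, 1.7, 0], "yaw": 0}, {"gripper": -1, "delta_pos": [-0.2, 1.7, 0], "yaw": 0}, {"gripper": -1, "delta_pos": [-0.2, 1.7, 0], "yaw": 0}, {"gripper": -1, "delta_pos": [-0.2, 1.7, 0], "yaw": 0}, {"gripper": -1, "delta_pos": [-0.2, 1.7, 0], "yaw": 0}, {"gripper": -1, "delta_pos": [-0.2, 1.7, 0], "yaw": 0}]'

```text
t: 10.83
tcp_pos: [0.5215, -0.0155, 0.0924]
eef_rot: [[0.162, 0.987, -0.0], [0.987, -0.162, 0.0], [-0.0, -0.0, -1.0]]
wrist_force: [-0.2, 0.9, -0.9]
finger_gap: 0.145
```

```bash
python3 snap.py w6;python3 hm.py w6
```

```text
10.8333 [ 0.5215 -0.0155  0.0924] [[0.162, 0.987, -0.0], [0.987, -0.162, 0.0], [-0.0, -0.0, -1.0]]
screw [-29.83  89.87]
screw [40.2  89.91]
edge mid [ 0.18 49.55] width [array([39.37753362])]
edge mid [ 0.17 29.46] width [array([39.3933518])]
hole [315.5 211. ] [-0.11 40.51] [-0.12 39.47] tcp [-0.7  -0.68] 0.0924383032441534
```

>>> play_rows --series '[{"gripper": -1, "delta_pos": [0, 0, 4], "yaw": 0}, {"gripper": -1, "delta_pos": [0, 0, 8], "yaw": 0}, {"gripper": -1, "delta_pos": [0, 0, 12], "yaw": 0}, {"gripper": -1, "delta_pos": [0, 0, 15], "yaw": 0}, {"gripper": -1, "delta_pos": [0, 0, 18], "yaw": 0}, {"gripper": -1, "delta_pos": [0, 0, 18], "yaw": 0}, {"gripper": -1, "delta_pos": [0, 0, 18], "yaw": 0}]'

```text
t: 11.47
tcp_pos: [0.5213, -0.0155, 0.0741]
eef_rot: [[0.162, 0.987, -0.001], [0.987, -0.162, 0.0], [0.0, -0.001, -1.0]]
wrist_force: [-0.3, -0.5, -0.3]
finger_gap: 0.146
```

>>> play_rows --series '[{"gripper": -1, "delta_pos": [0, 0, 5], "yaw": 0}, {"gripper": -1, "delta_pos": [0, 0, 10], "yaw": 0}, {"gripper": -1, "delta_pos": [0, 0, 15], "yaw": 0}, {"gripper": -1, "delta_pos": [0, 0, 20], "yaw": 0}, {"gripper": -1, "delta_pos": [0, 0, 25], "yaw": 0}, {"gripper": -1, "delta_pos": [0, 0, 29], "yaw": 0}, {"gripper": -1, "delta_pos": [0, 0, 31.5], "yaw": 0}, {"gripper": -1, "delta_pos": [0, 0, 32], "yaw": 0}, {"gripper": -1, "delta_pos": [0, 0, 32], "yaw": 0}, {"gripper": -1, "delta_pos": [0, 0, 32], "yaw": 0}]'

```text
t: 12.3
tcp_pos: [0.5217, -0.0156, 0.0426]
eef_rot: [[0.162, 0.987, 0.0], [0.987, -0.162, -0.0], [0.0, 0.0, -1.0]]
wrist_force: [0.0, 1.0, -0.8]
finger_gap: 0.146
```

>>> play_rows --series '[{"gripper": -1, "delta_pos": [0, 0, 1.5], "yaw": 0}, {"gripper": -1, "delta_pos": [0, 0, 1.5], "yaw": 0}, {"gripper": -0.7, "delta_pos": [0, 0, 1.5], "yaw": 0}, {"gripper": -0.45, "delta_pos": [0, 0, 1.5], "yaw": 0}, {"gripper": -0.45, "delta_pos": [0, 0, 1.5], "yaw": 0}, {"gripper": -0.45, "delta_pos": [0, 0, 1.5], "yaw": 0}, {"gripper": -0.45, "delta_pos": [0, 0, -10], "yaw": 0}, {"gripper": -0.45, "delta_pos": [0, 0, -40], "yaw": 0}, {"gripper": -0.45, "delta_pos": [0, 0, -80], "yaw": 0}, {"gripper": -0.45, "delta_pos": [0, 0, -120], "yaw": 0}]'

```text
t: 13.13
tcp_pos: [0.5204, -0.0153, 0.1637]
eef_rot: [[0.162, 0.987, -0.002], [0.987, -0.162, 0.0], [0.0, -0.002, -1.0]]
wrist_force: [2.0, 0.9, -0.1]
finger_gap: 0.276
```

>>> play_rows --series '[{"gripper": -0.45, "delta_pos": [0, 0, -30], "yaw": 0}, {"gripper": -0.45, "delta_pos": [0, 0, -50], "yaw": 0}, {"gripper": -0.45, "delta_pos": [0, 0, -50], "yaw": 0}]'

```text
t: 13.38
tcp_pos: [0.5254, -0.0162, 0.2197]
eef_rot: [[0.162, 0.987, 0.013], [0.987, -0.162, -0.002], [-0.0, 0.013, -1.0]]
wrist_force: [0.6, 0.2, 0.8]
finger_gap: 0.276
```

```bash
python3 snap.py w7; python3 - <<'E'
from rig import arm
import cv2,numpy as np
a=cv2.imread('pics/w7.png')[80:340,200:420];s=arm.read_camera('side')[205:305,225:325]
o=np.zeros((520,780,3),np.uint8);z=lambda i,w,h:cv2.resize(i,(w,h),interpolation=cv2.INTER_CUBIC)
o[:,:380]=z(a,380,520)[:, :380];o[:400,380:]=z(s,400,400);cv2.imwrite('pics/c7.png',o)
print(arm.get_state()['joint_positions'])
E
```

```text
13.3833 [ 0.5254 -0.0162  0.2197] [[0.162, 0.987, 0.013], [0.987, -0.162, -0.002], [-0.0, 0.013, -1.0]]
[-1.12120244e+01  5.58222020e+00  9.61747666e+01 -6.34138516e-04
  7.80866051e+01 -1.87884151e+00]
```

View pics/c7.png

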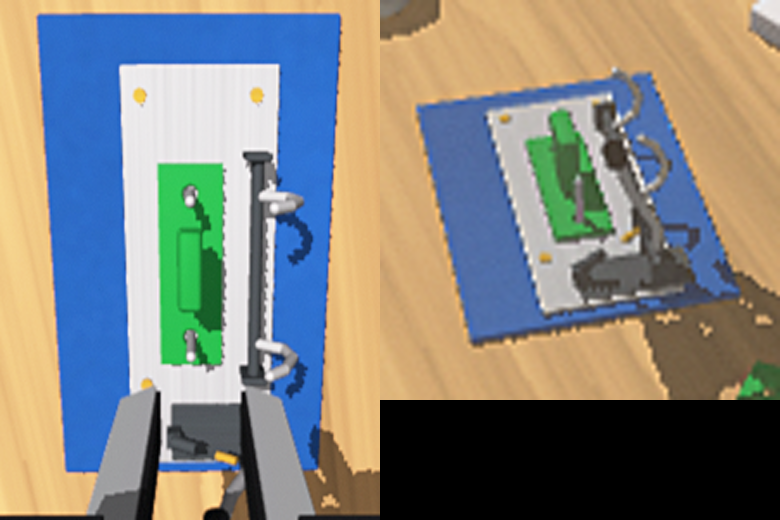

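>>> play_rows --series '[{"gripper": 0, "delta_pos": [-20, 3, 0], "yaw": -0.12}, {"gripper": 0, "delta_pos": [-40, 6, 0], "yaw": -0.24}, {"gripper": 0, "delta_pos": [-60, 9, 0], "yaw": -0.36}, {"gripper": 0, "delta_pos": [-80, 12, 0], "yaw": -0.48}, {"gripper": 0, "delta_pos": [-99, 14, 0], "yaw": -0.6}, {"gripper": 0, "delta_pos": [-99, 14, 0], "yaw": -0.72}, {"gripper": 0, "delta_pos": [-99, 14, 0], "yaw": -0.84}, {"gripper": 0, "delta_pos": [-99, 14, 0], "yaw": -0.96}, {"gripper": 0, "delta_pos": [-99, 14, 0], "yaw": -1.08}, {"gripper": 0, "delta_pos": [-99, 14, 0], "yaw": -1.2}]'

```text
t: 14.32
tcp_pos: [0.5175, -0.115, 0.2096]
eef_rot: [[-0.864, 0.504, -0.005], [0.504, 0.864, 0.002], [0.005, -0.001, -1.0]]
wrist_force: [0.2, 0.5, 0.1]
finger_gap: 0.5
```

>>> play_rows --series '[{"gripper": 0, "delta_pos": [0, 0, 0], "yaw": -0.12}, {"gripper": 0, "delta_pos": [0, 0, 0], "yaw": -0.24}, {"gripper": 0, "delta_pos": [0, 0, 0], "yaw": -0.36}, {"gripper": 0, "delta_pos": [0, 0, 0], "yaw": -0.371}, {"gripper": 0, "delta_pos": [0, 0, 0], "yaw": -0.371}, {"gripper": 0, "delta_pos": [0, 0, 0], "yaw": -0.371}, {"gripper": 0, "delta_pos": [0, 0, 0], "yaw": -0.371}, {"gripper": 0, "delta_pos": [0, 0, 0], "yaw": -0.371}, {"gripper": 0, "delta_pos": [0, 0, 0], "yaw": -0.371}]'

```text
t: 15.07
tcp_pos: [0.5192, -0.1155, 0.2124]
eef_rot: [[-0.987, 0.163, -0.0], [0.163, 0.987, 0.0], [0.0, 0.0, -1.0]]
wrist_force: [-0.1, 0.2, 0.1]
finger_gap: 0.503
```

```bash
python3 snap.py w8; python3 - <<'E'
from h import *
import json
W=json.load(open('pics/w8.json'));q=[.52227,-.01497,-.163]
u=proj(W,P(q,[.0139,-.1,.1115]))[0];print(u)
u,v=u.round().astype(int);im=cv2.imread('pics/w8.png');m=(im.max(2)<60)[v-40:v+40,u-60:u+60]
n,l,st,ce=cv2.connectedComponentsWithStats(m.astype(np.uint8))
for k in range(1,n):
    if st[k,4]>60: print(st[k]+[u-60,v-40,0,0,0],ce[k]+[u-60,v-40])
cv2.imwrite('pics/c8.png',cv2.resize(im[v-75:v+75,u-100:u+100],None,fx=4,fy=4))
E
```

```text
15.0667 [ 0.5192 -0.1155  0.2124] [[-0.987, 0.163, -0.0], [0.163, 0.987, 0.0], [0.0, 0.0, -1.0]]
[316.497221   242.91402192]
[304 203  10  11  78] [307.91025641 207.33333333]
[300 227  33  25 428] [314.90654206 241.74299065]
```

View pics/c8.png

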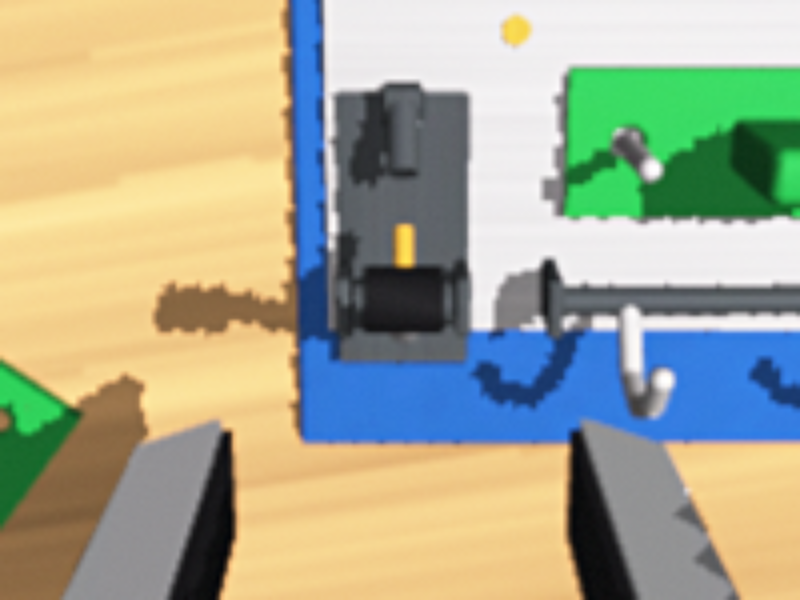

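>>> play_rows --series '[{"gripper": 0, "delta_pos": [-0.6, 0, 35], "yaw": 0}, {"gripper": 0, "delta_pos": [-0.6, 0, 65], "yaw": 0}, {"gripper": 0, "delta_pos": [-0.6, 0, 90], "yaw": 0}, {"gripper": 0, "delta_pos": [-0.6, 0, 106], "yaw": 0}, {"gripper": 0, "delta_pos": [-0.6, 0, 106], "yaw": 0}, {"gripper": 0, "delta_pos": [-0.6, 0, 106], "yaw": 0}, {"gripper": 0, "delta_pos": [-0.6, 0, 106], "yaw": 0}]'

```text
t: 15.7
tcp_pos: [0.5209, -0.116, 0.1078]
eef_rot: [[-0.987, 0.162, 0.002], [0.162, 0.987, -0.001], [-0.002, -0.001, -1.0]]
wrist_force: [0.3, -0.2, -0.5]
finger_gap: 0.5
```

>>> play_rows --series '[{"gripper": -0.5, "delta_pos": [0, 0, 0], "yaw": 0}, {"gripper": -1, "delta_pos": [0, 0, 0], "yaw": 0}, {"gripper": -1, "delta_pos": [0, 0, 0], "yaw": 0}, {"gripper": -1, "delta_pos": [0, 0, 0], "yaw": 0}, {"gripper": -1, "delta_pos": [0, 0, 0], "yaw": 0}, {"gripper": -1, "delta_pos": [0, 0, 0], "yaw": 0}]'

```text
t: 16.2
tcp_pos: [0.5201, -0.1154, 0.1069]
eef_rot: [[-0.987, 0.162, 0.001], [0.162, 0.987, 0.0], [-0.001, 0.001, -1.0]]
wrist_force: [0.9, 0.4, 1.1]
finger_gap: 0.162
```

>>> play_rows --series '[{"gripper": -1, "delta_pos": [9, 0, 3], "yaw": 0}, {"gripper": -1, "delta_pos": [17, 0, 7], "yaw": 0}, {"gripper": -1, "delta_pos": [24, 0, 11.5], "yaw": 0}, {"gripper": -1, "delta_pos": [32, 0, 17], "yaw": 0}, {"gripper": -1, "delta_pos": [38, 0, 23], "yaw": 0}, {"gripper": -1, "delta_pos": [44, 0, 30], "yaw": 0}, {"gripper": -1, "delta_pos": [50, 0, 37], "yaw": 0}, {"gripper": -1, "delta_pos": [54, 0, 45], "yaw": 0}, {"gripper": -1, "delta_pos": [54, 0, 45], "yaw": 0}, {"gripper": -1, "delta_pos": [54, 0, 45], "yaw": 0}]'

```text
t: 17.03
tcp_pos: [0.4681, -0.107, 0.0636]
eef_rot: [[-0.987, 0.162, 0.004], [0.162, 0.987, -0.001], [-0.004, -0.0, -1.0]]
wrist_force: [-2.1, 2.5, 12.1]
finger_gap: 0.17
```

>>> play_rows --series '[{"gripper": -1, "delta_pos": [2, 0, 4], "yaw": 0}, {"gripper": -1, "delta_pos": [4, 0, 8], "yaw": 0}, {"gripper": -1, "delta_pos": [5.5, 0, 12], "yaw": 0}, {"gripper": -1, "delta_pos": [6.5, 0, 16], "yaw": 0}, {"gripper": -1, "delta_pos": [7, 0, 19], "yaw": 0}, {"gripper": -1, "delta_pos": [7, 0, 19], "yaw": 0}, {"gripper": -1, "delta_pos": [7, 0, 19], "yaw": 0}]'

```text
t: 17.62
tcp_pos: [0.4586, -0.1053, 0.043]
eef_rot: [[-0.987, 0.162, -0.002], [0.162, 0.987, 0.001], [0.002, 0.0, -1.0]]
wrist_force: [-3.5, 1.7, 7.3]
finger_gap: 0.165
```

>>> play_rows --series '[{"gripper": -1, "delta_pos": [0.3, 0, 1], "yaw": 0}, {"gripper": -1, "delta_pos": [0.6, 0, 2], "yaw": 0}, {"gripper": -1, "delta_pos": [0.6, 0, 2], "yaw": 0}, {"gripper": -1, "delta_pos": [0.6, 0, 2], "yaw": 0}]'

```text
t: 17.95
tcp_pos: [0.458, -0.1052, 0.041]
eef_rot: [[-0.987, 0.162, -0.002], [0.162, 0.987, 0.001], [0.002, 0.0, -1.0]]
wrist_force: [-4.3, 1.8, 8.3]
finger_gap: 0.169
```

>>> play_rows --series '[{"gripper": -1, "delta_pos": [0.2, 0, 1], "yaw": 0}, {"gripper": -1, "delta_pos": [0.2, 0, 1], "yaw": 0}, {"gripper": -1, "delta_pos": [0.2, 0, 1], "yaw": 0}]'

```text
t: 18.2
tcp_pos: [0.4577, -0.1052, 0.0399]
eef_rot: [[-0.987, 0.162, -0.002], [0.162, 0.987, 0.001], [0.002, 0.0, -1.0]]
wrist_force: [-4.2, 1.6, 8.2]
finger_gap: 0.167
```

>>> play_rows --series '[{"gripper": -1, "delta_pos": [0.2, 0, 1], "yaw": 0}, {"gripper": -1, "delta_pos": [0.2, 0, 1], "yaw": 0}, {"gripper": -1, "delta_pos": [0.2, 0, 1], "yaw": 0}]'

```text
t: 18.45
tcp_pos: [0.4573, -0.1051, 0.0388]
eef_rot: [[-0.987, 0.162, -0.003], [0.162, 0.987, 0.001], [0.003, 0.0, -1.0]]
wrist_force: [-4.8, 1.0, 7.7]
finger_gap: 0.166
```

>>> play_rows --series '[{"gripper": -1, "delta_pos": [0.2, 0, 1], "yaw": 0}, {"gripper": -1, "delta_pos": [0.2, 0, 1], "yaw": 0}, {"gripper": -1, "delta_pos": [0.2, 0, 1], "yaw": 0}]'

```text
t: 18.7
tcp_pos: [0.4571, -0.105, 0.0378]
eef_rot: [[-0.987, 0.162, -0.003], [0.162, 0.987, 0.001], [0.003, 0.0, -1.0]]
wrist_force: [-4.0, 1.7, 7.8]
finger_gap: 0.169
```

>>> play_rows --series '[{"gripper": -1, "delta_pos": [0.1, 0, 0.5], "yaw": 0}, {"gripper": -1, "delta_pos": [0.1, 0, 0.5], "yaw": 0}, {"gripper": -1, "delta_pos": [0.1, 0, 0.5], "yaw": 0}]'

```text
t: 18.95
tcp_pos: [0.4569, -0.105, 0.0373]
eef_rot: [[-0.987, 0.162, -0.003], [0.162, 0.987, 0.001], [0.003, 0.0, -1.0]]
wrist_force: [-4.1, 0.7, 7.7]
finger_gap: 0.166
```

```bash
python3 snap.py w9; python3 - <<'E'
from rig import arm
from m import *
T=arm.camera_info('top');S=arm.camera_info('side')
it=arm.read_camera('top');is_=arm.read_camera('side');cv2.imwrite('pics/t9.png',it);cv2.imwrite('pics/s9.png',is_)
q=[.52227,-.01497,-.163]
W=json.load(open('pics/w9.json'))
import math
for th in (0,.05,.1,.15,.2):
    a=math.radians(169.8)-th;X=P(q,[.04+.0904*math.cos(a),-.1,.025+.0904*math.sin(a)])
    print(th,proj(W,X).round(1),proj(S,X).round(1))
d=cv2.imread('pics/w9.png').max(2)
u,v=proj(W,P(q,[-.049,-.1,.041]))[0].round().astype(int);m=(d<60)
print((u,v));
for r in range(v-34,v+35,2): print(r,''.join('#' if x<45 else '+' if x<80 else '.' for x in d[r,u-32:u+33]))
E
```

```text
18.95 [ 0.4569 -0.105   0.0373] [[-0.987, 0.162, -0.003], [0.162, 0.987, 0.001], [0.003, 0.0, -1.0]]
0 [[316.6 303.1]] [[260.2 269.4]]
0.05 [[316.6 308.8]] [[260.5 268.1]]
0.1 [[316.6 315.1]] [[260.8 266.7]]
0.15 [[316.6 322. ]] [[261.2 265.4]]
0.2 [[316.7 329.6]] [[261.8 264. ]]
(np.int64(317), np.int64(303))
269 .................................................................
271 .................................................................
273 .................................................................
275 .................................................................
277 ...............##.............................##.................
279 ..............+##.............................##.................
281 ..............+##.............................##+................
283 ..............###.............................###................
285 ..............###.............................###................
287 .............+###+...........................+###................
289 .............+###+...........................####+...............
291 .............#
[... 961 characters left out ...]

319 .........+###########################################............
321 ........+############################################+...........
323 ........+#############################################...........
325 ........+#############################################...........
327 ........+#############################################+..........
329 .......+##############################################+..........
331 .......+###############################################..........
333 .......+###############################################+.........
335 .......+###############++.............++###############+.........
337 .......########+++++++++...............++++++++########+.........
```

>>> play_rows --series '[{"gripper": -1, "delta_pos": [-3, 0, -7], "yaw": 0}, {"gripper": -1, "delta_pos": [-6, 0, -14], "yaw": 0}, {"gripper": -1, "delta_pos": [-10, 0, -22], "yaw": 0}, {"gripper": -1, "delta_pos": [-16, 0, -29], "yaw": 0}, {"gripper": -1, "delta_pos": [-22, 0, -36], "yaw": 0}, {"gripper": -1, "delta_pos": [-28, 0, -42], "yaw": 0}, {"gripper": -1, "delta_pos": [-36, 0, -48], "yaw": 0}, {"gripper": -1, "delta_pos": [-43, 0, -52], "yaw": 0}, {"gripper": -1, "delta_pos": [-53, 0, -57], "yaw": 0}, {"gripper": -1, "delta_pos": [-53, 0, -57], "yaw": 0}]'

```text
t: 19.93
tcp_pos: [0.5119, -0.114, 0.0938]
eef_rot: [[-0.987, 0.162, 0.001], [0.162, 0.987, 0.0], [-0.0, 0.0, -1.0]]
wrist_force: [2.8, 0.3, -3.1]
finger_gap: 0.165
```

>>> play_rows --series '[{"gripper": -1, "delta_pos": [-4, 0, -1], "yaw": 0}, {"gripper": -1, "delta_pos": [-4, 0, -1], "yaw": 0}, {"gripper": -0.5, "delta_pos": [-4, 0, -1], "yaw": 0}, {"gripper": -0.3, "delta_pos": [-4, 0, -1], "yaw": 0}, {"gripper": -0.3, "delta_pos": [-4, 0, -1], "yaw": 0}, {"gripper": -0.3, "delta_pos": [-4, 0, -30], "yaw": 0}, {"gripper": -0.3, "delta_pos": [-4, 0, -65], "yaw": 0}, {"gripper": -1, "delta_pos": [-4, 0, -65], "yaw": 0}, {"gripper": -1, "delta_pos": [-4, 0, -65], "yaw": 0}, {"gripper": -1, "delta_pos": [-4, 0, -65], "yaw": 0}]'

```text
t: 20.77
tcp_pos: [0.5148, -0.115, 0.1592]
eef_rot: [[-0.987, 0.162, 0.001], [0.162, 0.987, -0.001], [-0.001, -0.0, -1.0]]
wrist_force: [-0.0, 0.3, -0.5]
finger_gap: 0.174
```

```bash
python3 snap.py w10; python3 - <<'E'
from m import *
W=json.load(open('pics/w10.json'));q=[.52227,-.01497,-.163]
im=cv2.imread('pics/w10.png')
u,v=proj(W,P(q,[.0139,-.1,.1115]))[0].round().astype(int);print(u,v)
d=im.max(2)
for r in range(v-24,v+25,2): print(r,''.join('#' if x<45 else '+' if x<80 else '.' for x in d[r,u-32:u+33]))
G=(im[...,1].astype(int)-im[...,2]>60);
H=np.array([[.02,.056,.015],[.02,-.056,.015],[-.02,-.056,.015],[-.02,.056,.015]]);print('hook corners pred',proj(W,P(q,H)).round(1).tolist());
for y in (205,225): x=np.nonzero(G[y,330:])[0]; print(y,x[[0,-1]]+330 if len(x) else None)
E
```

```text
20.7667 [ 0.5148 -0.115   0.1592] [[-0.987, 0.162, 0.001], [0.162, 0.987, -0.001], [-0.001, -0.0, -1.0]]
317 273
249 ..............++++...............................................
251 ..............+#+++..............................................
253 .............+###..............................+##...............
255 .............+++#+.........................++++###+..............
257 .............+++++++++.....++.......++++#+++++####+..............
259 ................++#####++++++.......+++++++++++#+................
261 ................++............................+#.................
263 ................++..+#######################..+#.................
265 .............+..++..+#######################+.+#.................
267 .............+++##++########################+.++.................
269 .............+++##+#########################++++.................
271 ............++++##+++#########+#############++.+.................
273 ..............++#+.+########################+....................
275 ..............+++..+########################+.++.................
277 ...
[... 173 characters left out ...]
########..+##................
283 .............+##..............................+##+...............
285 .............###..............................+##+...............
287 .............###..............................+###...............
289 .............###..............................+###...............
291 ............+###..............................+###+..............
293 ............####..............................+###+..............
295 ...........+####+.............................#####..............
297 ...........+####+.............................#####..............
hook corners pred [[483.6, 239.8], [363.8, 239.8], [365.5, 197.3], [489.6, 197.3]]
205 [365 560]
225 [364 556]
```

>>> play_rows --series '[{"gripper": -1, "delta_pos": [-13, 0, 0], "yaw": 0}, {"gripper": -1, "delta_pos": [-25, 0, 0], "yaw": 0}, {"gripper": -1, "delta_pos": [-25, 0, 0], "yaw": 0}, {"gripper": -1, "delta_pos": [-25, 0, 0], "yaw": 0}, {"gripper": -1, "delta_pos": [-25, 0, 0], "yaw": 0}]'

```text
t: 21.23
tcp_pos: [0.5381, -0.1184, 0.1577]
eef_rot: [[-0.987, 0.162, -0.003], [0.162, 0.987, 0.001], [0.003, 0.0, -1.0]]
wrist_force: [-0.3, -0.2, -1.0]
finger_gap: 0.007
```

```bash
cat > pos.py <<'E'
from rig import arm
import numpy as np
s=arm.get_state();d=(s['tcp_pos'][:2]-np.array([.52227,-.01497]));c,n=np.cos(-.163),np.sin(-.163)
print(s['t'],'board mm',(c*d[0]+n*d[1])*1e3,(-n*d[0]+c*d[1])*1e3,s['tcp_pos'][2]*1e3,s['finger_gap'],s['wrist_force'])
E
python3 pos.py
```

```text
21.2333 board mm 32.374267200186615 -99.49501442048062 157.66257911121443 0.007010936998196689 [-0.31187592 -0.22429687 -0.99566813]
```

>>> play_rows --series '[{"gripper": -1, "delta_pos": [-1.5, 0, 15], "yaw": 0}, {"gripper": -1, "delta_pos": [-1.5, 0, 30], "yaw": 0}, {"gripper": -1, "delta_pos": [-1.5, 0, 39], "yaw": 0}, {"gripper": -1, "delta_pos": [-1.5, 0, 39], "yaw": 0}, {"gripper": -1, "delta_pos": [-1.5, 0, 39], "yaw": 0}, {"gripper": -1, "delta_pos": [-1.5, 0, 39], "yaw": 0}]'

```text
t: 21.73
tcp_pos: [0.541, -0.1191, 0.1205]
eef_rot: [[-0.987, 0.162, 0.001], [0.162, 0.987, -0.0], [-0.001, -0.0, -1.0]]
wrist_force: [0.9, -0.3, 1.0]
finger_gap: 0.005
```

```bash
python3 pos.py
```

```text
21.7333 board mm 35.33676614185705 -99.74858055784574 120.4582763888746 0.0051013255677362914 [ 0.8691222  -0.34595795  1.01027356]
```

>>> play_rows --series '[{"gripper": -1, "delta_pos": [7, 0, 0], "yaw": 0}, {"gripper": -1, "delta_pos": [15, 0, 0], "yaw": 0}, {"gripper": -1, "delta_pos": [24, 0, 1.5], "yaw": 0}, {"gripper": -1, "delta_pos": [32, 0, 5], "yaw": 0}, {"gripper": -1, "delta_pos": [40, 0, 10], "yaw": 0}, {"gripper": -1, "delta_pos": [47, 0, 15.5], "yaw": 0}, {"gripper": -1, "delta_pos": [53, 0, 21], "yaw": 0}, {"gripper": -1, "delta_pos": [59, 0, 26.5], "yaw": 0}, {"gripper": -1, "delta_pos": [59, 0, 26.5], "yaw": 0}]'

```text
t: 22.48
tcp_pos: [0.4894, -0.1112, 0.0969]
eef_rot: [[-0.986, 0.163, 0.019], [0.163, 0.987, -0.005], [-0.019, -0.002, -1.0]]
wrist_force: [12.7, -0.9, -0.4]
finger_gap: 0.005
```

```bash
python3 pos.py
```

```text
22.4833 board mm -16.791365233667136 -100.3179524441665 96.86194142487757 0.005113857378542784 [12.67595778 -0.8531379  -0.37550453]
```

>>> play_rows --series '[{"gripper": -1, "delta_pos": [-3, 0, -4], "yaw": 0}, {"gripper": -1, "delta_pos": [-2, 0, -5], "yaw": 0}, {"gripper": -1, "delta_pos": [1, 0, -4], "yaw": 0}, {"gripper": -1, "delta_pos": [3, 0, -1], "yaw": 0}, {"gripper": -1, "delta_pos": [3, 0, -1], "yaw": 0}, {"gripper": -1, "delta_pos": [3, 0, -1], "yaw": 0}]'

```text
t: 22.98
tcp_pos: [0.4901, -0.1115, 0.099]
eef_rot: [[-0.986, 0.164, 0.026], [0.164, 0.987, -0.006], [-0.027, -0.002, -1.0]]
wrist_force: [18.8, -1.2, -6.9]
finger_gap: 0.006
```

```bash
python3 pos.py
```

```text
22.9833 board mm -16.044009292725605 -100.44471637330014 98.97579956726366 0.006243122139284607 [18.78062941 -1.23657351 -6.89266738]
```

```bash
python3 snap.py w11; python3 - <<'E'
from m import *
from rig import arm
import math
W=json.load(open('pics/w11.json'));q=[.52227,-.01497,-.163];S=arm.camera_info('side')
for th in (.3,.5,.7,.9):
    a=math.radians(169.8)-th;X=P(q,[.04+.0904*math.cos(a),-.1,.025+.0904*math.sin(a)]);print(th,proj(W,X).round(1),proj(S,X).round(1))
d=cv2.imread('pics/w11.png').max(2)
u=317
for r in range(230,345,3): print(r,''.join('#' if x<45 else '+' if x<80 else '-' if x<140 else '.' for x in d[r,u-40:u+40]))
im=arm.read_camera('side');cv2.imwrite('pics/s11.png',im)
d=im.max(2)
for r in range(235,290,1): print(r,''.join('#' if x<45 else '+' if x<80 else '-' if x<140 else '.' for x in d[r,240:320]))
E
```

```text
22.9833 [ 0.4901 -0.1115  0.099 ] [[-0.986, 0.164, 0.026], [0.164, 0.987, -0.006], [-0.027, -0.002, -1.0]]
0.3 [[318.2 235.7]] [[263.1 261.3]]
0.5 [[318.3 260.7]] [[266.7 256.1]]
0.7 [[318.5 291.6]] [[271.4 251.4]]
0.9 [[318.6 326.4]] [[277.1 247.4]]
230 ..-.............................................................................
233 ..-.........--..................................................................
236 ..-.........--..................................................................
239 ..--.........-..................................................................
242 ..--.........-..................................................................
245 ..--...............................---++++-----.................................
248 ...-.............----------++++++-++++++++++++++---------------.................
251 ...-........--....---------+###########################+--------................
254 ...-.........-....--------+#############################--------................
257 ...-..............--------+#############################--------................
[... 6440 characters left out ...]
----------------....
282 ..............................---------......-------------------------------....
283 .........................------.-...........---------------------------------...
284 ..........................--..........---------------------------------------...
285 ......-.........................---------+--.---------------------------------..
286 ..........................--------+--..---...---------------------------------..
287 ....................-------+-+---.-....--------------------------------------...
288 ...............------+---.--.-.........-------------------------------------....
289 .......-.---------+-.-..................-----------------------------------.....
```

>>> play_rows --series '[{"gripper": -1, "delta_pos": [0, 0, 4], "yaw": 0}, {"gripper": -1, "delta_pos": [0, 0, 8], "yaw": 0}, {"gripper": -1, "delta_pos": [1, 0, 12], "yaw": 0}, {"gripper": -1, "delta_pos": [2, 0, 15], "yaw": 0}, {"gripper": -1, "delta_pos": [2, 0, 15], "yaw": 0}]'

```text
t: 23.5
tcp_pos: [0.4809, -0.1099, 0.0823]
eef_rot: [[-0.987, 0.162, 0.009], [0.162, 0.987, -0.003], [-0.009, -0.002, -1.0]]
wrist_force: [3.5, -0.4, 4.8]
finger_gap: 0.002
```

```bash
python3 pos.py
```

```text
23.5 board mm -25.404578153427547 -100.34041216672045 82.3362305234001 0.0019486987207081156 [ 3.46239194 -0.3923572   4.83221199]
```

>>> play_rows --series '[{"gripper": -1, "delta_pos": [3, 0, 0], "yaw": 0}, {"gripper": -1, "delta_pos": [6, 0, 0.5], "yaw": 0}, {"gripper": -1, "delta_pos": [8, 0, 2], "yaw": 0}, {"gripper": -1, "delta_pos": [10, 0, 4], "yaw": 0}, {"gripper": -1, "delta_pos": [10, 0, 4], "yaw": 0}, {"gripper": -1, "delta_pos": [10, 0, 4], "yaw": 0}]'

```text
t: 24.0
tcp_pos: [0.4778, -0.1097, 0.0803]
eef_rot: [[-0.986, 0.164, 0.024], [0.164, 0.987, -0.006], [-0.025, -0.002, -1.0]]
wrist_force: [16.2, -0.9, -2.3]
finger_gap: 0.007
```

```bash
python3 pos.py
```

```text
24.0 board mm -28.542465642611376 -100.7011844472223 80.3242499380972 0.007194548712779277 [16.15948763 -0.90595075 -2.27732025]
```

>>> play_rows --series '[{"gripper": -1, "delta_pos": [3, 0, -1], "yaw": 0}, {"gripper": -1, "delta_pos": [6, 0, -3], "yaw": 0}, {"gripper": -1, "delta_pos": [6, 0, -5], "yaw": 0}, {"gripper": -1, "delta_pos": [6, 0, -7], "yaw": 0}, {"gripper": -1, "delta_pos": [6, 0, -8], "yaw": 0}, {"gripper": -1, "delta_pos": [6, 0, -8], "yaw": 0}]'

```text
t: 24.5
tcp_pos: [0.4628, -0.1065, 0.0845]
eef_rot: [[-0.987, 0.162, 0.003], [0.162, 0.987, -0.001], [-0.003, -0.001, -1.0]]
wrist_force: [1.8, -0.1, 4.3]
finger_gap: 0.003
```

```bash
python3 pos.py
```

```text
24.5 board mm -43.86951667885687 -100.01368583020167 84.48678359966303 0.0034832231493309236 [ 1.80030576 -0.13840883  4.32472423]
```

>>> play_rows --series '[{"gripper": -1, "delta_pos": [1, 0, 4], "yaw": 0}, {"gripper": -1, "delta_pos": [2, 0, 8], "yaw": 0}, {"gripper": -1, "delta_pos": [3, 0, 12], "yaw": 0}, {"gripper": -1, "delta_pos": [4, 0, 15], "yaw": 0}, {"gripper": -1, "delta_pos": [4, 0, 15], "yaw": 0}, {"gripper": -1, "delta_pos": [4, 0, 15], "yaw": 0}]'

```text
t: 25.0
tcp_pos: [0.4565, -0.1046, 0.0672]
eef_rot: [[-0.987, 0.162, -0.003], [0.162, 0.987, 0.002], [0.003, 0.001, -1.0]]
wrist_force: [0.2, -0.1, 0.5]
finger_gap: 0.006
```

>>> play_rows --series '[{"gripper": -1, "delta_pos": [0.5, 0, 2], "yaw": 0}, {"gripper": -1, "delta_pos": [1, 0, 3], "yaw": 0}, {"gripper": -1, "delta_pos": [1, 0, 3], "yaw": 0}, {"gripper": -1, "delta_pos": [1, 0, 3], "yaw": 0}]'

```text
t: 25.33
tcp_pos: [0.4568, -0.1051, 0.0653]
eef_rot: [[-0.987, 0.162, -0.0], [0.162, 0.987, 0.0], [0.0, 0.0, -1.0]]
wrist_force: [-0.2, -0.6, -0.2]
finger_gap: 0.006
```

>>> play_rows --series '[{"gripper": -1, "delta_pos": [0, 0, 1], "yaw": 0}, {"gripper": -1, "delta_pos": [0, 0, 1.5], "yaw": 0}, {"gripper": -1, "delta_pos": [0, 0, 1.5], "yaw": 0}, {"gripper": -1, "delta_pos": [0, 0, 1.5], "yaw": 0}]'

```text
t: 25.67
tcp_pos: [0.4569, -0.1053, 0.0639]
eef_rot: [[-0.987, 0.162, 0.0], [0.162, 0.987, -0.0], [-0.0, -0.0, -1.0]]
wrist_force: [-0.0, -0.5, -1.0]
finger_gap: 0.003
```

>>> play_rows --series '[{"gripper": -1, "delta_pos": [0, 0, 0.5], "yaw": 0}, {"gripper": -1, "delta_pos": [0, 0, 0.5], "yaw": 0}, {"gripper": -1, "delta_pos": [0, 0, 0.5], "yaw": 0}]'

```text
t: 25.92
tcp_pos: [0.4569, -0.1053, 0.0634]
eef_rot: [[-0.987, 0.162, 0.0], [0.162, 0.987, -0.0], [-0.0, -0.0, -1.0]]
wrist_force: [-0.2, -0.1, 1.0]
finger_gap: 0.006
```

>>> play_rows --series '[{"gripper": -1, "delta_pos": [0, 0, 0.5], "yaw": 0}, {"gripper": -1, "delta_pos": [0, 0, 0.5], "yaw": 0}, {"gripper": -1, "delta_pos": [0, 0, 0.5], "yaw": 0}]'

```text
t: 26.17
tcp_pos: [0.4569, -0.1053, 0.0629]
eef_rot: [[-0.987, 0.162, 0.0], [0.162, 0.987, -0.0], [-0.0, -0.0, -1.0]]
wrist_force: [-0.2, -0.9, -0.4]
finger_gap: 0.003
```

>>> play_rows --series '[{"gripper": -1, "delta_pos": [0, 0, 0.6], "yaw": 0}, {"gripper": -1, "delta_pos": [0, 0, 0.6], "yaw": 0}, {"gripper": -1, "delta_pos": [0, 0, 0.6], "yaw": 0}]'

```text
t: 26.42
tcp_pos: [0.4568, -0.1052, 0.0623]
eef_rot: [[-0.987, 0.162, -0.0], [0.162, 0.987, 0.0], [0.0, 0.0, -1.0]]
wrist_force: [-0.5, 0.9, 1.1]
finger_gap: 0.006
```

>>> play_rows --series '[{"gripper": -1, "delta_pos": [0, 0, 0.5], "yaw": 0}, {"gripper": -1, "delta_pos": [0, 0, 0.5], "yaw": 0}, {"gripper": -1, "delta_pos": [0, 0, 0.5], "yaw": 0}]'

```text
t: 26.67
tcp_pos: [0.4569, -0.1052, 0.0618]
eef_rot: [[-0.987, 0.162, -0.0], [0.162, 0.987, 0.0], [0.0, -0.0, -1.0]]
wrist_force: [-0.3, -0.6, 0.2]
finger_gap: 0.007
```

```bash
python3 pos.py; python3 snap.py w12; python3 - <<'E'
from m import *
import math
from rig import arm
W=json.load(open('pics/w12.json'));q=[.52227,-.01497,-.163];S=arm.camera_info('side')
for th in (0,.03,.06,.1,.3):
    a=math.radians(169.8)-th;X=P(q,[.04+.0904*math.cos(a),-.1,.025+.0904*math.sin(a)]);print(th,proj(W,X).round(1),proj(S,X).round(1))
d=cv2.imread('pics/w12.png').max(2);v=int(proj(W,P(q,[-.049,-.1,.041]))[0][1])
for r in range(v-20,v+21,2): print(r,''.join('#' if x<45 else '+' if x<80 else '-' if x<140 else '.' for x in d[r,285:350]))
im=arm.read_camera('side');cv2.imwrite('pics/s12.png',im);d=im.max(2)
# side diff vs initial closed picture, ring area
a=cv2.imread('pics/side0.png');b=cv2.imread('pics/s1.png')
for r in range(225,285): print(r,''.join('#' if x<45 else '+' if x<80 else '-' if x<140 else '.' for x in d[r,245:310]),''.join('#' if x<45 else '+' if x<80 else '-' if x<140 else '.' for x in a.max(2)[r,245:310]))
E
```

```text
26.6667 board mm -49.881269491413136 -99.69271153915719 61.81464277514146 0.0065505393598949465 [-0.31083406 -0.58070926  0.16571184]
26.6667 [ 0.4569 -0.1052  0.0618] [[-0.987, 0.162, -0.0], [0.162, 0.987, 0.0], [0.0, -0.0, -1.0]]
0 [[316.9 283.8]] [[260.2 269.4]]
0.03 [[316.9 286.5]] [[260.3 268.6]]
0.06 [[316.9 289.4]] [[260.5 267.8]]
0.1 [[316.9 293.5]] [[260.8 266.7]]
0.3 [[317.1 319.3]] [[263.1 261.3]]
263 .................................................................
265 .................................................................
267 -----.....-----..................................................
269 -------------------..............................................
271 ------------------+##########################....................
273 ------------------####++----+#####-----+#####-...................
275 ---------------------.......-#####-.....----++-..................
277 ----------------...........-+#####--.............................
279 ----------.................-+#####--............---..............
281 ----------.....-...........-+#####--................-.
[... 8241 characters left out ...]
------------....----
280 -..................+----------------------++------------------+-- -..................+----------.-....---------.....------------+--
281 -.................+------------------+--------------------+----.. -.................+--------....--------...........-------------..
282 ..................-------------+---------------------------...... ..................------.---------..........-------+-------......
283 ...................------+-------------------------------........ ...................-------.-..........-------+------.----........
284 ..................-------------------------------------.......... .-................-------.......---------------..................
```

>>> play_rows --series '[{"gripper": -1, "delta_pos": [0, 0, 0.5], "yaw": 0}, {"gripper": -1, "delta_pos": [0, 0, 0.5], "yaw": 0}, {"gripper": -1, "delta_pos": [0, 0, 0.5], "yaw": 0}]'

```text
t: 27.02
tcp_pos: [0.4569, -0.1053, 0.0613]
eef_rot: [[-0.987, 0.162, -0.0], [0.162, 0.987, -0.0], [0.0, -0.0, -1.0]]
wrist_force: [-0.6, -0.9, -0.4]
finger_gap: 0.001
```

>>> play_rows --series '[{"gripper": -1, "delta_pos": [0, 0, 0.5], "yaw": 0}, {"gripper": -1, "delta_pos": [0, 0, 0.5], "yaw": 0}, {"gripper": -1, "delta_pos": [0, 0, 0.5], "yaw": 0}]'

```text
t: 27.27
tcp_pos: [0.4569, -0.1052, 0.0608]
eef_rot: [[-0.987, 0.162, -0.0], [0.162, 0.987, 0.0], [0.0, 0.0, -1.0]]
wrist_force: [0.3, -0.1, 0.5]
finger_gap: 0.002
```

>>> play_rows --series '[{"gripper": -1, "delta_pos": [0, 0, 0.5], "yaw": 0}, {"gripper": -1, "delta_pos": [0, 0, 0.5], "yaw": 0}, {"gripper": -1, "delta_pos": [0, 0, 0.5], "yaw": 0}]'

```text
t: 27.52
tcp_pos: [0.4569, -0.1053, 0.0604]
eef_rot: [[-0.987, 0.162, 0.0], [0.162, 0.987, -0.0], [-0.0, -0.0, -1.0]]
wrist_force: [-0.5, 0.7, 0.6]
finger_gap: 0.007
```

>>> play_rows --series '[{"gripper": -1, "delta_pos": [0, 0, 0.5], "yaw": 0}, {"gripper": -1, "delta_pos": [0, 0, 0.5], "yaw": 0}, {"gripper": -1, "delta_pos": [0, 0, 0.5], "yaw": 0}]'

```text
t: 27.77
tcp_pos: [0.457, -0.1053, 0.06]
eef_rot: [[-0.987, 0.162, 0.0], [0.162, 0.987, -0.0], [-0.0, -0.0, -1.0]]
wrist_force: [-0.8, 1.0, 2.1]
finger_gap: 0.006
```

>>> play_rows --series '[{"gripper": -1, "delta_pos": [0, 0, 0.5], "yaw": 0}, {"gripper": -1, "delta_pos": [0, 0, 0.5], "yaw": 0}, {"gripper": -1, "delta_pos": [0, 0, 0.5], "yaw": 0}]'

```text
t: 28.02
tcp_pos: [0.4569, -0.1053, 0.0595]
eef_rot: [[-0.987, 0.162, -0.0], [0.162, 0.987, -0.0], [0.0, -0.0, -1.0]]
wrist_force: [-0.5, 0.1, 4.2]
finger_gap: 0.006
```

>>> play_rows --series '[{"gripper": -1, "delta_pos": [0, 0, 0.5], "yaw": 0}, {"gripper": -1, "delta_pos": [0, 0, 0.5], "yaw": 0}, {"gripper": -1, "delta_pos": [0, 0, 0.5], "yaw": 0}]'

```text
t: 28.27
tcp_pos: [0.4569, -0.1053, 0.0591]
eef_rot: [[-0.987, 0.162, -0.0], [0.162, 0.987, -0.0], [0.0, -0.0, -1.0]]
wrist_force: [-1.8, 0.5, 5.6]
finger_gap: 0.002
```

>>> play_rows --series '[{"gripper": -1, "delta_pos": [0, 0, 0.4], "yaw": 0}, {"gripper": -1, "delta_pos": [0, 0, 0.4], "yaw": 0}, {"gripper": -1, "delta_pos": [0, 0, 0.4], "yaw": 0}]'

```text
t: 28.52
tcp_pos: [0.4569, -0.1053, 0.0589]
eef_rot: [[-0.987, 0.162, -0.0], [0.162, 0.987, -0.0], [0.0, -0.0, -1.0]]
wrist_force: [-2.6, 0.2, 6.8]
finger_gap: 0.005
```

>>> play_rows --series '[{"gripper": -1, "delta_pos": [0, 0, 0.3], "yaw": 0}, {"gripper": -1, "delta_pos": [0, 0, 0.3], "yaw": 0}, {"gripper": -1, "delta_pos": [0, 0, 0.3], "yaw": 0}]'

```text
t: 28.77
tcp_pos: [0.4569, -0.1053, 0.0587]
eef_rot: [[-0.987, 0.162, -0.0], [0.162, 0.987, -0.0], [0.0, -0.0, -1.0]]
wrist_force: [-2.5, 1.4, 7.6]
finger_gap: -0.001
```

>>> play_rows --series '[{"gripper": -1, "delta_pos": [0, 0, 0.4], "yaw": 0}, {"gripper": -1, "delta_pos": [0, 0, 0.4], "yaw": 0}, {"gripper": -1, "delta_pos": [0, 0, 0.4], "yaw": 0}]'

```text
t: 29.02
tcp_pos: [0.4568, -0.1053, 0.0584]
eef_rot: [[-0.987, 0.162, -0.0], [0.162, 0.987, -0.0], [0.0, -0.0, -1.0]]
wrist_force: [-3.4, 0.6, 8.8]
finger_gap: -0.002
```

>>> play_rows --series '[{"gripper": -1, "delta_pos": [0, 0, 0.3], "yaw": 0}, {"gripper": -1, "delta_pos": [0, 0, 0.3], "yaw": 0}, {"gripper": -1, "delta_pos": [0, 0, 0.3], "yaw": 0}, {"gripper": -1, "delta_pos": [0, 0, 0.3], "yaw": 0}]'

```text
t: 29.35
tcp_pos: [0.4569, -0.1053, 0.0582]
eef_rot: [[-0.987, 0.162, -0.0], [0.162, 0.987, -0.0], [0.0, -0.0, -1.0]]
wrist_force: [-3.5, 1.1, 8.9]
finger_gap: 0.007
```

>>> play_rows --series '[{"gripper": -1, "delta_pos": [0, 0, -5], "yaw": 0}, {"gripper": -1, "delta_pos": [0, 0, -30], "yaw": 0}, {"gripper": -1, "delta_pos": [0, 0, -70], "yaw": 0}, {"gripper": -0.5, "delta_pos": [0, 2, -110], "yaw": 0}, {"gripper": 0, "delta_pos": [0, 2, -150], "yaw": 0}, {"gripper": 0, "delta_pos": [0, 2, -161], "yaw": 0}, {"gripper": 0, "delta_pos": [0, 2, -161], "yaw": 0}, {"gripper": 0, "delta_pos": [0, 2, -161], "yaw": 0}, {"gripper": 0, "delta_pos": [0, 2, -161], "yaw": 0}, {"gripper": 0, "delta_pos": [0, 2, -161], "yaw": 0}]'

```text
t: 30.18
tcp_pos: [0.4555, -0.1026, 0.2156]
eef_rot: [[-0.987, 0.162, -0.005], [0.162, 0.987, 0.002], [0.005, 0.001, -1.0]]
wrist_force: [-0.2, -0.5, 0.3]
finger_gap: 0.467
```

```bash
python3 pos.py; python3 snap.py w13; python3 - <<'E'
from m import *
from rig import arm
import math
q=[.52227,-.01497,-.163]
inv=lambda X:np.array([[np.cos(q[2]),np.sin(q[2])],[-np.sin(q[2]),np.cos(q[2])]])@(np.array(X)[:2]-q[:2])*1000
for n in ('w1','w13'):
    W=json.load(open(f'pics/{n}.json'));im=cv2.imread(f'pics/{n}.png').astype(float);d=im.max(2)
    u,v=proj(W,P(q,[-.049,-.1,.041]))[0];U,V=int(round(u)),int(round(v))
    w=np.clip((70-d[V-12:V+13,U-5:U+6])/50,0,1); # columns inside the roll
    prof=w.mean(1);rows=np.arange(V-12,V+13);print(n,'pred',u.round(2),v.round(2),prof.round(1).tolist(),V-12)
    # sub-pixel upper edge (away from the rod)
    i=np.nonzero(prof>.5)[0][0];e=rows[i]-1+(.5-prof[i-1])/(prof[i]-prof[i-1]);print('top edge minus pred',e-v)
    a=math.radians(169.8)-.05;print('shift for .05 rad',proj(W,P(q,[.04+.0904*math.cos(a),-.1,.025+.0904*math.sin(a)]))[0][1]-v)
b=arm.read_camera('side');cv2.imwrite('pics/s13.png',b);a=cv2.imread('pics/side0.png')
D=(np.abs(a.astype(int)-b).max(2)>45)
for r in range(218,292): print(r,''.join('#' if x else '.' for x in D[r,230:320]))
E
```

```text
30.1833 board mm -51.65555878936953 -97.2793103842412 215.5664494066054 0.46724055192356806 [-0.207002   -0.53523602  0.33288239]
30.1833 [ 0.4555 -0.1026  0.2156] [[-0.987, 0.162, -0.005], [0.162, 0.987, 0.002], [0.005, 0.001, -1.0]]
w1 pred 314.66 220.46 [0.0, 0.0, 0.0, 0.0, 0.0, 0.5, 0.9, 0.8, 0.7, 0.7, 0.6, 0.5, 0.6, 0.7, 0.8, 0.9, 0.9, 0.1, 0.0, 0.0, 0.0, 0.0, 0.0, 0.0, 0.0] 208
top edge minus pred -7.396249002417363
shift for .05 rad 1.9243960364184431
w13 pred 313.73 224.32 [0.0, 0.0, 0.0, 0.0, 0.0, 0.8, 0.9, 0.8, 0.7, 0.6, 0.6, 0.5, 0.6, 0.7, 0.8, 0.9, 0.9, 0.1, 0.0, 0.0, 0.0, 0.0, 0.0, 0.0, 0.0] 212
top edge minus pred -7.672765168906977
shift for .05 rad 1.9631264173818295
218 ........................#########.........................................................
219 ........................#########.........................................................
220 ........................########..........................................................
221 ........................########..........................................................
222 ........................
[... 5921 characters left out ...]
...................................
285 ..........................................................................................
286 ..........................................................................................
287 ..........................................................................................
288 ..........................................................................................
289 ..........................................................................................
290 ..........................................................................................
291 ..........................................................................................
```

```bash
python3 pos.py; python3 - <<'E'
from m import *
from rig import arm
q=[.52227,-.01497,-.163]
W=json.load(open('pics/w13.json'));im=cv2.imread('pics/w13.png').astype(int)
G=((im[...,1]-im[...,2]>60)&(im[...,1]-im[...,0]>40));L=np.array([[.02,.056,.015],[.02,-.056,.015],[-.02,-.056,.015],[-.02,.056,.015]])
p=proj(W,P(q,L));x0,y0=(p.min(0)-6).astype(int);x1,y1=(p.max(0)+6).astype(int)
Q=quad(G[y0:y1,x0:x1])+[x0,y0];print(p.round(1).tolist(),Q.tolist())
print(arm.job_done())
E
```

```text
30.2833 board mm -51.199345514211466 -97.39762151492404 216.1322326137786 0.4974612437351518 [-0.47776159 -0.21908612  0.55142069]
[[450.7, 277.6], [352.5, 277.7], [353.6, 244.2], [454.5, 244.1]] [[453.0, 244.0], [448.0, 277.0], [437.0, 281.0], [353.0, 277.0], [354.0, 244.0]]
the job is handed in; nothing more can be done
None
```

I opened the rings with the lever, set the nearest green hook over both posts, pressed the lever home, let go, and handed the job in at about 30 s. `job_done` gave no verdict, so the checks below are all I have to go on.

**Opening:** I pinched the roll and lifted the lever. A picture showed the rings standing wide open.

**Hook:** I centred it using the wrist camera and lowered it without noticeable force. The pictures showed both posts through the holes and the plate flat on the steel. At the end the plate's corners were within about 3 px of where they should be.

**Closing:**
- **First try:** pinching the roll did not work. The pads slipped on it at about 8 N with the lever still near 0.13 rad. I took the lever back up with the roll still pinched and let go near the top.
- **Second try:** I pushed it down with the closed fingertips. On the way the fingertips caught sideways on the roll twice, at up to about 19 N, while the lever was still around 0.25–0.5 rad.
- **At the stop:** I pressed in small steps to about 9 N, under the 15 N limit, and let go. The resistance rose more softly than the block's stated stiffness, so contact with the stop was not sharp.

**Last checks:**
- **Lever:** the roll was within about 0.3 px (under 0.01 rad) of its position before the lever was first lifted.
- **Side camera:** compared with its first picture, only the hook and gripper areas differed. I did not measure the ring angle or the lever angle more closely than that.
- **Contact:** the gripper was well clear, with wrist force near zero.

I did not check the other things' positions separately; none was approached.

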